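# Set the code switches and wind on the label feeder

### The job

Get the label feeder ready for the next stock code: first set the five rocker switches on the grey switch box to on, off, on, on, off (counted left to right as the robot sees them; on means the end nearest the green bar is pressed down), pressing gently, with no more than about 35 N. Then, on the blue feeder, fold the red crank handle up until it stands upright and with it wind the crank clockwise, seen from above, right up to its stop. Leave the handle standing and the goods on the counter where they are.

Things in the scene. Friction and masses are not known exactly. Their poses are not given: they have to be found in the camera images.
- bank_mid (a point): Centre of the top rim of the grey switch box (fixed, 160 x 220 mm, rim 55 mm above the counter). x points from its white bar to its green bar (away from the robot), y along the switch row to the robot's left, z up. The black switch block in it is height-adjustable, its height NOT measured: the rockers' pivots lie at x = 0, anywhere 22 to 40 mm above this point, so feel for them.
- sw1 (a joint): Rocker 1 from the robot's left, pivoted at y = 68 mm from bank_mid: +0.22 rad = on (end by the green bar down, orange tab showing at the raised end), -0.22 = off (end by the white bar down, blue tab showing at the raised end). All five: white paddle 64 mm long (x), 24 wide, 12 thick, pivoted at mid-length.
- sw2 (a joint): Rocker 2 from the robot's left, pivoted at y = 34 mm from bank_mid: +0.22 rad = on (end by the green bar down, orange tab showing at the raised end), -0.22 = off (end by the white bar down, blue tab showing at the raised end). From pivot up to the top face: 10 mm; the raised end stands 7 mm above the middle, the other 7 mm below.
- sw3 (a joint): Rocker 3 from the robot's left, pivoted at y = 0 mm from bank_mid: +0.22 rad = on (end by the green bar down, orange tab showing at the raised end), -0.22 = off (end by the white bar down, blue tab showing at the raised end). To flip one, press its raised end straight down about 24 mm from the pivot.
- sw4 (a joint): Rocker 4 from the robot's left, pivoted at y = -34 mm from bank_mid: +0.22 rad = on (end by the green bar down, orange tab showing at the raised end), -0.22 = off (end by the white bar down, blue tab showing at the raised end). A flip takes about 2.5 N; the rocker snaps over past the middle, then stops; its rubber-mounted block gives about 1 mm per 5 N.
- sw5 (a joint): Rocker 5 from the robot's left, pivoted at y = -68 mm from bank_mid: +0.22 rad = on (end by the green bar down, orange tab showing at the raised end), -0.22 = off (end by the white bar down, blue tab showing at the raised end). It rests in no place between the two.
- hub (a point): Point on the crank's vertical axis, 128 mm above the counter, 38 mm above the flat top of the blue feeder (fixed, 180 x 170 x 90 mm, a paper roll behind it up to 97 mm high), level with the handle's fold hinge. x away from the robot (give or take 0.2 rad), y to its left, z up.
- crank (a joint): Crank angle, clockwise seen from above: at 0 the steel arm (10 mm wide, its top 11 mm below the hub point) points along the hub point's +y; it turns through +x to the stop at 2.6 rad; starts lie between 0 and 0.4. From axis to the handle's fold hinge: 65 mm. It drags with about 0.1 N m and stays where left.
- fold (a joint): Fold of the red handle: at 0 it lies level, folded inward from the arm's end over arm and hub; at 1.571 (its stop) it stands upright on the arm's end. The hinge is level, square to the arm, 65 mm from the crank axis and level with the hub point; friction (0.05 N m) keeps the handle where it is left.
- grip (a point): Point to grip on the handle, on its axis, 45 mm from the fold hinge. The handle is a round red sleeve, 18 mm in diameter, from 10 to 72 mm from the hinge, turning freely on its own axis. Folded, it lies 2 mm above the narrower steel arm, its axis 38 mm above the feeder's top. x along the fold hinge, y along the handle towards the hinge.
- carton_a_mid (a point): Middle of a blue and white carton 100 x 60 x 50 mm, loose bystander.
- carton_b_mid (a point): Middle of a blue and white carton 120 x 100 x 80 mm, loose bystander.
- carton_c_mid (a point): Middle of a yellow and white carton 140 x 100 x 70 mm, loose bystander.
- tape_mid (a point): Middle of a yellow tape ring lying flat, 80 mm across, 25 mm high, loose bystander.
- round_a_mid (a point): Middle of a round lidded wooden box, 146 mm across, 70 mm high, loose bystander.
- pot_mid (a point): Middle of an empty white cup, 80 mm across, 100 mm high, loose bystander.

How it is judged:
On the way, in this order (a step that is already met when the one before it is completed fails the run):
1. the five rockers stand at on, off, on, on, off (value of joint each of sw1, sw3, sw4 above 0.14 rad and value of joint each of sw2, sw5 below -0.14 rad), for 0.2 s.
2. the crank handle is folded up upright (value of joint fold above 1.35 rad), for 0.1 s.
3. the crank is wound clockwise to its stop (value of joint crank above 2.45 rad and value of joint fold above 1.2 rad), for 0.1 s.
At the end, for the whole second after the job is handed in: The rockers stand at on, off, on, on, off (each beyond 0.14 rad to its side); the handle stands upright (fold above 1.2 rad) and the crank is at its stop (above 2.45 rad of 2.6); every bystander is within 30 mm of where it began (all of step 1 and all of step 3 and distance of each of carton_a_mid, carton_b_mid, carton_c_mid, tape_mid, round_a_mid, pot_mid from where it was at the start of the episode below 0.03 m); the robot touches nothing.
It fails at once if a rocker is pressed with more than 35 N (contact force between any of sw1, sw2, sw3, sw4, sw5 and anything else above 35 N).
It fails at once if a bystander is pushed 30 mm or more from its place (distance of any of carton_a_mid, carton_b_mid, carton_c_mid, tape_mid, round_a_mid, pot_mid from where it was at the start of the episode above 0.03 m).
It also fails if it takes over 72 s, if anything falls off the work surface, if the arm or the gripper's body presses on something with over 40 N, if the wrist force passes 120 N, or if a joint passes its speed limit or range.

### The arm

A 7-joint arm with a two-finger parallel gripper is mounted at the origin on the work surface. World frame = base frame: x ahead of the robot, y to its left, z up, the work surface at z = 0. Lengths are in m, angles in rad, forces in N, time in s.
With the tool pointing down it reaches from about 0.4 to 0.85 m from the base axis. Payload 10.4 kg.
Tool frame: the origin (TCP) lies between the finger pads; the fingertips stand tip_extent ahead of it and the grasp point (between the pads) lies 2 mm behind it (tip_extent is the distance from the TCP to the fingertips, in m); z points along the fingers, y is the direction in which the jaws open and shut (so a half turn about z gives the same grasp; the last joint's range is limited). The gripper opens to 87 mm and grips with 3 to 60 N. Pads are 19 mm wide; open, the fingers measure 117 mm over their backs; the gripper's body (75 mm by 190 mm) begins 51 mm behind the grasp point.
Start: joints at [-1.305, 0.332, -0.065, 1.46, 0.022, 1.35, -0.088], TCP at [0.178, 0.599, 0.24] pointing down, gripper open.
Joint ranges: [-2.6, 2.6], [-0.5, 2.12], [-1.47, 1.34], [0.16, 2.42], [-1.27, 4.41], [0.06, 2.06], [-2.6, 2.6]. Speed limits (rad/s): [2.22, 2.22, 2.79, 2.79, 3.14, 3.14, 3.14].

### API

Orientations are given as a unit quaternion [x, y, z, w].
In Python, from bench import read_state, camera, camera_params, close_job, tip_extent gives the robot as it stands. The module is installed in compiled form; this text tells all that it offers.
- The arm moves only by the tool send_rows, never from a script. Its argument "steps" is a list of rows, each a list of 7 numbers: the turn, a rotation vector about the tool's x, y, z in degrees, then the shift along the tool's x, y, z in m, then the gripper's target within -1 to 1 (shut at 1, half-way at 0, fully open at -1). In form: [[ax, ay, az, x, y, z, jaw], ...]. A call has exactly 10 rows; each row shifts and turns the pose as measured when the row begins, along the tool's axes as they then stand; what a row does not reach is not made up. A row lasts 1/10 s, in which the tool goes at most 50 mm and 8.59 degrees, less where a joint would pass 70% of its speed; a pose out of reach is approached as far as the arm can. A call with a gripper value outside its range is refused whole. The fingers move at their own pace and stop on an object; "force" is the grip in N (left out, the last holds). Time passes only in rows, so rows that do not move let the fingers close, or fill a call up. It gives the time, the measured TCP pose, the force and the opening at its end, in the units of the state.
- read_state(): the state, without advancing time (a new reading comes with each control period).
- camera(name): name is "scene" or "top" or "wrist"; returns (picture, depth): 400x640x3 uint8, blue, green, red; 400x640 float32, m along the optical axis (not along the pixel's ray), 0 where there is no reading.
- camera_params(name): a dict with "camera_matrix" (3x3 intrinsics, pixels), "dist" ([k1, k2, p1, p2, k3] as OpenCV has them; the pictures are not rectified), "world_from_camera" (4x4, takes a point from camera to world coordinates). Camera axes: x right, y down, z forward; pixel columns grow to the right and rows downward; lengths in m; the calibration is good to about 2 mm. A picture is of the moment at which its call begins: read the wrist's pose just before it. camera_params takes no time and is no camera call; for the wrist camera it gives the pose at the moment of the call.
- close_job(): hands the job in, once; it reports no verdict.
The state is a dict: "time": time; "joint_positions": joint angles; "joint_vel": joint speeds; "joint_torque": joint torques, N m; "ee_pos": TCP position; "eef_rot": TCP orientation; "ft_force": force on the tool from outside, world axes, zero at the start; "torque": the same for the moment, N m; "width": finger opening in m.
Only numpy, scipy, OpenCV 4.12 (cv2) and the standard library are available. Lean on these libraries where they do the work, as an engineer would, in place of code of your own. Each camera call takes 0.05 s, during which the arm holds its last target.

## Working session

There is one attempt and no reset: what is moved stays moved. The work goes in short steps, Python scripts to look and compute and a tool call to move; the robot and the scene stay as the last step left them, time stands still between calls to the robot, and variables do not carry over. Pictures are saved under pics/ and viewed, and the job is handed in when it is done.

Besides the shell and the picture viewer there is one more tool, called after ">>>" in YAML: its name, and indented under it one key for each argument. send_rows: Moves the arm, as the interface text tells. Its arguments: {"type":"object","properties":{"steps":{"type":"array"},"force":{"type":"number"}},"required":["steps"]}

```bash
mkdir -p pics; python3 - <<'E'
from bench import *
import cv2,numpy as np
s=read_state();print(s, tip_extent if not callable(tip_extent) else tip_extent())
for n in ["scene","top","wrist"]:
    p=camera_params(n);print(n,p)
    im,d=camera(n);cv2.imwrite(f"pics/{n}0.png",im);np.save(f"pics/{n}0.npy",d)
    np.savez(f"pics/{n}0p.npz",K=p["camera_matrix"],D=p["dist"],T=p["world_from_camera"])
E
```

```text
{'time': 0.0, 'joint_positions': array([-1.30462267,  0.33286696, -0.06472998,  1.46094949,  0.02159171,
        1.34987396, -0.0885071 ]), 'joint_vel': array([-0.00018073, -0.0002146 ,  0.00012957, -0.00155409,  0.00048843,
        0.00207504, -0.00013794]), 'joint_torque': array([ 1.14723764e-03, -6.23262835e+01,  2.56051007e-02, -3.89884472e+01,
       -6.13094377e-02,  4.01148247e-02,  1.58159487e-04]), 'ee_pos': array([0.17786753, 0.5987807 , 0.23875315]), 'eef_rot': array([ 1.43865552e-01,  9.89596994e-01, -6.96926169e-04, -7.77146726e-05]), 'ft_force': array([-0.70684274, -0.23128749, -0.25048649]), 'torque': array([-0.05631746,  0.0350344 , -0.02212827]), 'width': 0.08708627146292745} 0.017
scene {'camera_matrix': array([[427.76604971,   0.        , 327.63025012],
       [  0.        , 427.76604971, 205.22611052],
       [  0.        ,   0.        ,   1.        ]]), 'dist': array([-0.06025106,  0.        ,  0.        ,  0.        ,  0.        ]), 'world_from_camera': array([[-0.63277801,  0.51583012, -0.57750436,  1.30137268],
       [ 0.7741339 ,  0.43834593, -0.45669416,  0
[... 681 characters left out ...]
.00000000e+00,  0.00000000e+00,  0.00000000e+00,
         1.00000000e+00]])}
wrist {'camera_matrix': array([[304.82536997,   0.        , 325.04397411],
       [  0.        , 304.82536997, 195.29139317],
       [  0.        ,   0.        ,   1.        ]]), 'dist': array([-0.01755045,  0.        ,  0.        ,  0.        ,  0.        ]), 'world_from_camera': array([[ 2.85324285e-01,  9.18421705e-01,  2.74028511e-01,
         1.02801840e-01],
       [ 9.58430788e-01, -2.73207516e-01, -8.22683264e-02,
         6.21312656e-01],
       [-6.90367759e-04,  2.86110513e-01, -9.58196377e-01,
         3.84060825e-01],
       [ 0.00000000e+00,  0.00000000e+00,  0.00000000e+00,
         1.00000000e+00]])}
```

View pics/scene0.png

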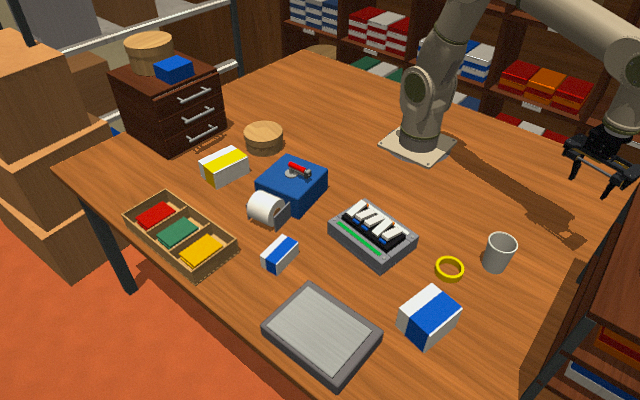

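View pics/top0.png

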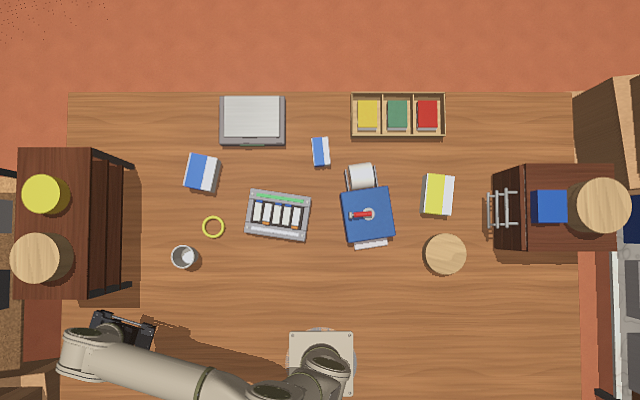

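View pics/wrist0.png

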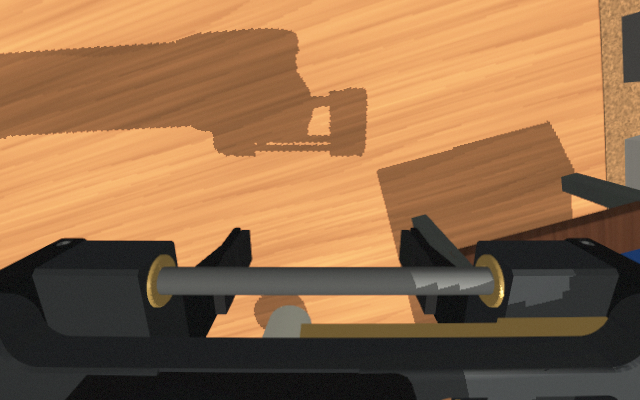

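```bash
cat > h.py <<'E'
import numpy as np,cv2
def load(n):
    z=np.load(f"pics/{n}p.npz");return z["K"],z["D"],z["T"]
def ray(p,px):
    K,D,T=p
    u=cv2.undistortPoints(np.array(px,float).reshape(-1,1,2),K,D).reshape(-1,2)
    d=np.c_[u,np.ones(len(u))]@T[:3,:3].T
    return T[:3,3],d
def onz(p,px,z):
    o,d=ray(p,px); return o+d*((z-o[2])/d[:,2])[:,None]
def proj(p,X):
    K,D,T=p;R=T[:3,:3].T
    return cv2.projectPoints(np.array(X,float).reshape(-1,3),cv2.Rodrigues(R)[0],-R@T[:3,3],K,D)[0].reshape(-1,2)
def pts3(p,d):
    h,w=d.shape;vv,uu=np.mgrid[:h,:w]
    o,r=ray(p,np.c_[uu.ravel(),vv.ravel()])
    # dirs have cam z=1
    return (o+r*d.ravel()[:,None]).reshape(h,w,3)
def snap(name,tag):
    from bench import camera,camera_params
    p=camera_params(name);im,d=camera(name)
    cv2.imwrite(f"pics/{tag}.png",im);np.save(f"pics/{tag}.npy",d)
    np.savez(f"pics/{tag}p.npz",K=p["camera_matrix"],D=p["dist"],T=p["world_from_camera"])
    return (np.array(p["camera_matrix"]),np.array(p["dist"]),np.array(p["world_from_camera"])),im,d
def crop(tag,x0,y0,x1,y1,s,out):
    im=cv2.imread(f"pics/{tag}.png")[y0:y1,x0:x1];cv2.imwrite(f"pics/{out}.png",cv2.resize(im,None,fx=s,fy=s,interpolation=cv2.INTER_NEAREST))
E
python3 - <<'E'
from h import *
crop("top0",220,150,420,270,4,"c_top")
crop("scene0",240,140,430,280,4,"c_scene")
p=load("top0");d=np.load("pics/top0.npy");P=pts3(p,d)
im=cv2.imread("pics/top0.png");hsv=cv2.cvtColor(im,cv2.COLOR_BGR2HSV)
for nm,lo,hi in [("green",(45,80,60),(80,255,255)),("red",(0,150,80),(6,255,255)),("blue",(105,120,60),(125,255,255))]:
    m=cv2.inRange(hsv,lo,hi);m[:150]=0;m[:,:220]=0;m[:,410:]=0;m[270:]=0
    n,l,st,c=cv2.connectedComponentsWithStats(m)
    for i in range(1,n):
        if st[i,4]>5: print(nm,st[i],c[i],np.median(P[l==i],0))
print(P[215,280],P[300,200],P[220,363])
E
```

```text
green [257 193  47  10 122] [279.8442623  197.66393443] [0.59232839 0.14380708 0.055561  ]
red [354 212  18   5  71] [362.25352113 213.87323944] [ 0.53121691 -0.13797203  0.13613116]
blue [314 150  10  16 137] [318.77372263 157.44525547] [0.73735664 0.00598182 0.05059576]
blue [ 341  186   54   56 2134] [368.10871603 213.84489222] [ 0.53341771 -0.1665324   0.08938974]
blue [256 200   7   3  13] [258.76923077 200.69230769] [0.58052095 0.21810537 0.08043749]
blue [275 203   7   2  12] [278.  203.5] [0.57113551 0.15097275 0.08195623]
blue [285 204   7   3  13] [287.76923077 205.        ] [0.56534773 0.11677719 0.08082052]
[0.53087791 0.14457295 0.06925397] [ 0.2241481   0.43977003 -0.00097137] [ 0.51223062 -0.14614695  0.08915915]
```

View pics/c_top.png

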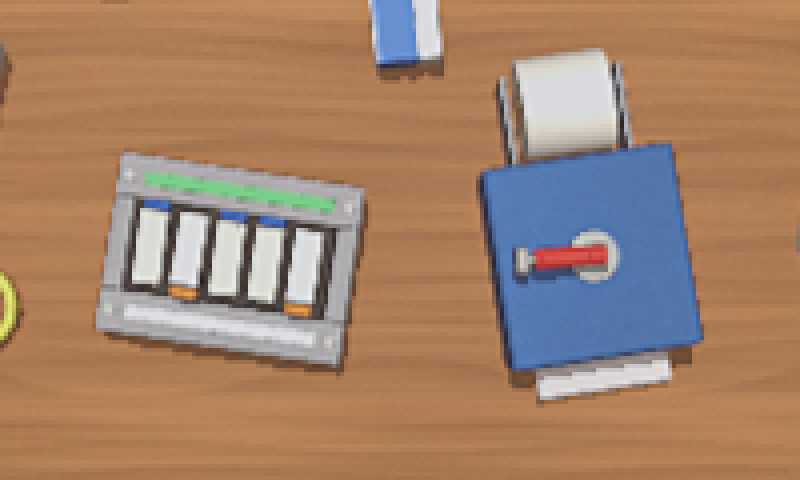

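View pics/c_scene.png

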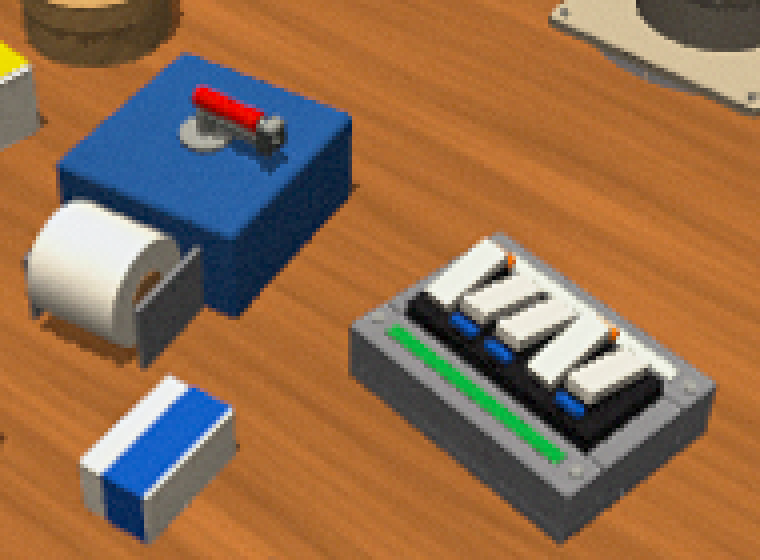

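```bash
python3 - <<'E'
from h import *
p=load("top0");d=np.load("pics/top0.npy");P=pts3(p,d)
off=np.array([220,150])
def c(l): return (np.array(l,float)+.0)/4+off-0.5+0.0
for nm,l in [("corners",[(124,153),(365,188),(340,366),(97,330)]),("screws",[(130,174),(347,208),(331,341),(109,308)])]:
    W=onz(p,c(l),0.055);print(nm,W.round(4),W.mean(0).round(4))
    w=W[0]-W[1]+W[3]-W[2];print("yaw y-axis",np.arctan2(-w[0],w[1]),np.linalg.norm(W[0]-W[1]),np.linalg.norm(W[1]-W[2]))
# scene view estimation of rim from the scene crop: corners
ps=load("scene0")
sc=np.array([(497,233),(717,387),(567,508),(350,328)],float)/4+[240,140]-.5
W=onz(ps,sc,0.055);print("scene",W.round(4),W.mean(0).round(4))
# rocker height profile
R=P[190:240,250:305]
B=W
im=cv2.imread("pics/top0.png")
hub=onz(p,c([(596,256)]),0.117);print("hub disc at 90", onz(p,c([(594,258)]),0.092))
W=onz(p,c([(484,172),(672,144),(702,340),(513,370)]),0.09);print("feeder",W.round(4),W.mean(0))
H=onz(p,c([(523,261),(606,254),(537,260)]),0.128);print("handle pts",H.round(4))
E
```

```text
corners [[0.629  0.2511 0.055 ]
 [0.5973 0.0359 0.055 ]
 [0.439  0.0583 0.055 ]
 [0.4712 0.2741 0.055 ]] [0.5341 0.1548 0.055 ]
yaw y-axis -0.14698368166895148 0.21748115226528553 0.15990494641276196
screws [[0.6101 0.2456 0.055 ]
 [0.5795 0.052  0.055 ]
 [0.4612 0.0663 0.055 ]
 [0.4907 0.2636 0.055 ]] [0.5354 0.1569 0.055 ]
yaw y-axis -0.1528016603853936 0.1960361376371608 0.11917930391976554
scene [[0.444  0.0601 0.055 ]
 [0.4767 0.2777 0.055 ]
 [0.6384 0.2573 0.055 ]
 [0.6001 0.0391 0.055 ]] [0.5398 0.1585 0.055 ]
hub disc at 90 [[ 0.53303176 -0.16343741  0.092     ]]
feeder [[ 0.6085 -0.0681  0.09  ]
 [ 0.6329 -0.233   0.09  ]
 [ 0.4615 -0.2572  0.09  ]
 [ 0.4358 -0.0924  0.09  ]] [ 0.53468944 -0.16266036  0.09      ]
handle pts [[ 0.5291 -0.0985  0.128 ]
 [ 0.5349 -0.1693  0.128 ]
 [ 0.5299 -0.1104  0.128 ]]
```

```bash
python3 - <<'E'
from h import *
a=-0.149;R=np.array([[np.cos(a),-np.sin(a)],[np.sin(a),np.cos(a)]])
for n,c in [("top0",(0.536,0.157)),("scene0",(0.537,0.157))]:
    p=load(n);d=np.load(f"pics/{n}.npy");P=pts3(p,d).reshape(-1,3)
    q=(P[:,:2]-c)@R
    print(n)
    for y in (68,34,0,-34,-68):
        o=[]
        for x in range(-36,37,8):
            m=(abs(q[:,0]*1e3-x)<4)&(abs(q[:,1]*1e3-y)<8)
            o.append(round(float(np.median(P[m,2]))*1e3-55,1) if m.sum() else None)
        print(y,o)
E
```

```text
top0
68 [10.4, 29.7, 31.3, 35.2, 32.9, 37.6, 37.0, 38.9, 39.2, 27.5]
34 [27.5, 37.6, 40.7, 38.4, 39.4, 34.1, 35.4, 31.3, 28.8, 14.7]
0 [13.3, 28.6, 33.3, 33.3, 33.9, 35.2, 35.8, 37.6, 41.7, 29.7]
-34 [13.1, 28.7, 29.0, 32.5, 35.3, 39.5, 39.4, 38.3, 40.0, 28.5]
-68 [24.5, 39.7, 37.7, 38.6, 37.6, 33.5, 33.1, 30.4, 28.7, 15.2]
scene0
68 [27.8, 29.6, 31.6, 32.8, 34.9, 36.4, 37.6, 15.4, 38.0, 15.1]
34 [15.2, 40.1, 39.7, 38.1, 35.5, 34.6, 32.5, 30.7, 24.2, 11.3]
0 [27.4, 29.5, 31.0, 33.0, 34.1, 35.1, 37.7, 38.5, 36.1, 14.2]
-34 [28.7, 29.2, 31.7, 32.6, 35.3, 36.9, 37.5, 39.0, 34.4, 13.4]
-68 [14.1, 38.8, 39.9, 38.3, 36.2, 33.8, 32.4, 30.8, 23.1, 11.9]
```

```bash
cat > plan.py <<'E'
import numpy as np,sys
from scipy.spatial.transform import Rotation as Ro, Slerp
def Rt(yaw): # tool down, tool y at world angle yaw
    y=np.array([np.cos(yaw),np.sin(yaw),0]);z=np.array([0,0,-1.]);x=np.cross(y,z)
    return Ro.from_matrix(np.c_[x,y,z])
def plan(way,yaws,ns,jaw=1):
    from bench import read_state
    s=read_state();p=s["ee_pos"];R=Ro.from_quat(s["eef_rot"])
    for t,yw,n in zip(way,yaws,ns):
        t=np.array(t);Rg=Rt(yw)
        sl=Slerp([0,1],Ro.concatenate([R,Rg]))
        print("->",t)
        for i in range(n):
            a=sl(i/n);b=sl((i+1)/n)
            r=np.degrees((a.inv()*b).as_rotvec());dx=a.inv().apply((t-p)/n)
            print([*(float(round(v,1)) for v in r),*(float(round(v,4)) for v in dx),jaw])
        p=t;R=Rg
def st():
    from bench import read_state
    s=read_state();R=Ro.from_quat(s["eef_rot"]).as_matrix()
    print("t",round(s["time"],2),"pos",s["ee_pos"].round(4),"yaw",round(float(np.arctan2(R[1,1],R[0,1])),4),"z",R[:,2].round(4),"F",s["ft_force"].round(2),"w",round(s["width"],4),"q",s["joint_positions"].round(2))
def box(x,y,c=(0.536,0.157),a=-0.149):
    return np.array([c[0]+np.cos(a)*x-np.sin(a)*y,c[1]+np.sin(a)*x+np.cos(a)*y])
E
python3 - <<'E'
from plan import *
st();print(box(.025,.068))
plan([(0.36,0.43,.235),(0.571,0.2205,.20)],[0.5,-0.149],[7,10])
E
```

```text
t 0.15 pos [0.1779 0.5989 0.2389] yaw 1.282 z [-3.e-04 -1.e-03 -1.e+00] F [0.02 0.05 0.06] w 0.0871 q [-1.3   0.33 -0.06  1.46  0.02  1.35 -0.09]
[0.57081755 0.22053533]
-> [0.36  0.43  0.235]
[-0.0, 0.0, 6.4, -0.0318, -0.0157, 0.0006, 1]
[-0.0, 0.0, 6.4, -0.0334, -0.0121, 0.0006, 1]
[-0.0, 0.0, 6.4, -0.0345, -0.0083, 0.0006, 1]
[-0.0, 0.0, 6.4, -0.0352, -0.0044, 0.0006, 1]
[-0.0, 0.0, 6.4, -0.0355, -0.0004, 0.0006, 1]
[-0.0, 0.0, 6.4, -0.0353, 0.0035, 0.0006, 1]
[-0.0, 0.0, 6.4, -0.0347, 0.0074, 0.0006, 1]
-> [0.571  0.2205 0.2   ]
[0.0, 0.0, 3.7, -0.0285, 0.0085, 0.0035, 1]
[0.0, 0.0, 3.7, -0.0279, 0.0103, 0.0035, 1]
[0.0, 0.0, 3.7, -0.0272, 0.0121, 0.0035, 1]
[0.0, 0.0, 3.7, -0.0263, 0.0138, 0.0035, 1]
[0.0, 0.0, 3.7, -0.0254, 0.0155, 0.0035, 1]
[0.0, 0.0, 3.7, -0.0243, 0.0171, 0.0035, 1]
[0.0, 0.0, 3.7, -0.0232, 0.0187, 0.0035, 1]
[0.0, 0.0, 3.7, -0.0219, 0.0201, 0.0035, 1]
[0.0, 0.0, 3.7, -0.0205, 0.0215, 0.0035, 1]
[0.0, 0.0, 3.7, -0.0191, 0.0228, 0.0035, 1]
```

>>> send_rows:
  steps:
    - [0,0,6.4,-0.032,-0.016,0,1]
    - [0,0,6.4,-0.033,-0.012,0,1]
    - [0,0,6.4,-0.0345,-0.008,0,1]
    - [0,0,6.4,-0.035,-0.0045,0,1]
    - [0,0,6.4,-0.0355,0,0,1]
    - [0,0,6.4,-0.035,0.0035,0,1]
    - [0,0,6.4,-0.035,0.0075,0,1]
    - [0,0,3.7,-0.028,0.009,0,1]
    - [0,0,3.7,-0.028,0.01,0,1]
    - [0,0,3.7,-0.027,0.012,0,1]
  force: 20

```text
time: 1.15
ee_pos: [0.4234, 0.3579, 0.2354]
eef_rot: [0.603, 0.798, -0.003, -0.001]
ft_force: [0.7, -0.6, -1.4]
width: 0.0148
```

```bash
python3 - <<'E'
from plan import *
st()
plan([(0.571,0.2205,.16)],[-0.149],[10])
E
```

```text
t 1.15 pos [0.4234 0.3579 0.2354] yaw 0.2764 z [-0.0052 -0.004  -1.    ] F [ 0.69 -0.59 -1.39] w 0.0148 q [-1.    0.18  0.24  1.66 -0.04  1.31 -0.47]
-> [0.571  0.2205 0.16  ]
[-0.0, 0.0, 2.4, -0.0172, 0.0105, 0.0075, 1]
[-0.0, 0.0, 2.4, -0.0168, 0.0112, 0.0075, 1]
[-0.0, 0.0, 2.4, -0.0163, 0.0119, 0.0075, 1]
[-0.0, 0.0, 2.4, -0.0158, 0.0126, 0.0075, 1]
[-0.0, 0.0, 2.4, -0.0152, 0.0132, 0.0075, 1]
[-0.0, 0.0, 2.4, -0.0146, 0.0139, 0.0075, 1]
[-0.0, 0.0, 2.4, -0.014, 0.0145, 0.0075, 1]
[-0.0, 0.0, 2.4, -0.0134, 0.0151, 0.0075, 1]
[-0.0, 0.0, 2.4, -0.0128, 0.0156, 0.0075, 1]
[-0.0, 0.0, 2.4, -0.0121, 0.0161, 0.0075, 1]
```

>>> send_rows:
  steps:
    - [0,0,2.5,-0.018,0.0105,0.006,1]
    - [0,0,2.5,-0.0175,0.011,0.006,1]
    - [0,0,2.5,-0.017,0.012,0.006,1]
    - [0,0,2.5,-0.0165,0.013,0.006,1]
    - [0,0,2.5,-0.016,0.0135,0.006,1]
    - [0,0,2.5,-0.015,0.014,0.006,1]
    - [0,0,2.5,-0.0145,0.015,0.006,1]
    - [0,0,2.5,-0.014,0.0155,0.006,1]
    - [0,0,2.5,-0.013,0.016,0.006,1]
    - [0,0,2.5,-0.012,0.016,0.006,1]

```text
time: 2.15
ee_pos: [0.5816, 0.2014, 0.1689]
eef_rot: [0.772, 0.636, -0.004, -0.0]
ft_force: [0.4, -0.3, 0.4]
width: 0.0007
```

```bash
python3 - <<'E'
from plan import *
from h import *
st();
p,im,d=snap("wrist","w1")
snap("scene","s1")
crop("s1",320,120,480,260,4,"s1c")
plan([(0.571,0.2205,.125)],[-0.149],[10])
E
```

```text
t 2.15 pos [0.5816 0.2014 0.1689] yaw -0.1923 z [-0.0062 -0.0047 -1.    ] F [ 0.38 -0.3   0.4 ] w 0.0007 q [-0.74  0.38  0.42  1.59 -0.16  1.21 -0.48]
-> [0.571  0.2205 0.125 ]
[-0.0, 0.0, -0.3, 0.002, -0.0015, 0.0043, 1]
[-0.0, 0.0, -0.3, 0.002, -0.0015, 0.0043, 1]
[-0.0, 0.0, -0.3, 0.002, -0.0015, 0.0043, 1]
[-0.0, 0.0, -0.3, 0.002, -0.0015, 0.0043, 1]
[-0.0, 0.0, -0.3, 0.002, -0.0015, 0.0043, 1]
[-0.0, 0.0, -0.3, 0.002, -0.0015, 0.0043, 1]
[-0.0, 0.0, -0.3, 0.002, -0.0015, 0.0043, 1]
[-0.0, 0.0, -0.3, 0.002, -0.0015, 0.0043, 1]
[-0.0, 0.0, -0.3, 0.002, -0.0015, 0.0043, 1]
[-0.0, 0.0, -0.3, 0.002, -0.0014, 0.0043, 1]
```

View pics/w1.png

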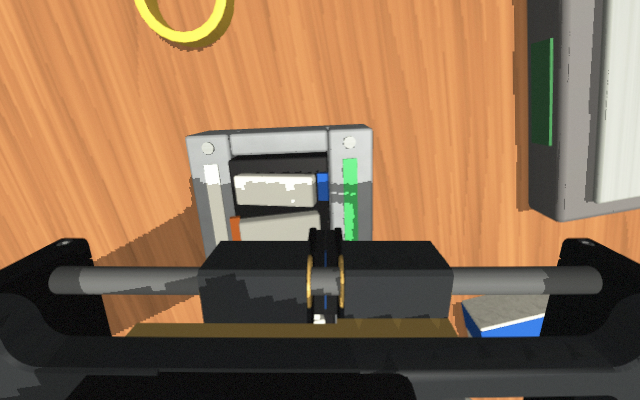

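View pics/s1c.png

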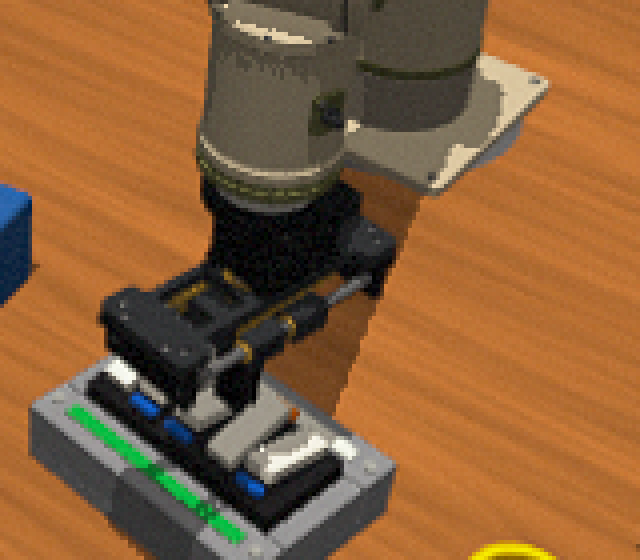

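```bash
python3 - <<'E'
from h import *
p=load("w1");d=np.load("pics/w1.npy");P=pts3(p,d)
s=onz(p,[(208,148),(349,143)],0.055);print("screws",s)
m=s.mean(0);v=s[1]-s[0];print(np.linalg.norm(v),np.arctan2(v[1],v[0]))
a=np.arctan2(v[1],v[0]);x=np.array([np.cos(a),np.sin(a)]);y=np.array([-x[1],x[0]])
print("centre",m[:2]-y*0.0985, )
# rim left edge corners: (188,137)-(371,126)?
e=onz(p,[(188,134),(371,125)],0.055);print(e,np.linalg.norm(e[1]-e[0]),e.mean(0)[:2]-y*0.11,np.arctan2(*(e[1]-e[0])[[1,0]]))
r=onz(p,[(232,175),(316,174),(314,208),(236,203)],0.0905);print("rocker1",r,r.mean(0))
for u in range(236,318,8): print(u,(P[182:200,u].mean(0)).round(4))
E
```

```text
screws [[0.4916543  0.26238677 0.055     ]
 [0.61003247 0.24352614 0.055     ]]
0.11987124466291395 -0.15799726181015036
centre [0.53534532 0.15568334]
[[0.47855427 0.27695831 0.055     ]
 [0.63046597 0.25468472 0.055     ]] 0.15353592073494735 [0.53720264 0.15719163] -0.14558460075028876
rocker1 [[0.51792466 0.24168216 0.0905    ]
 [0.58013156 0.2303525  0.0905    ]
 [0.57320974 0.20422007 0.0905    ]
 [0.51478954 0.2196921  0.0905    ]] [0.54651388 0.22398671 0.0905    ]
236 [0.5138 0.227  0.0801]
244 [0.5216 0.2269 0.0846]
252 [0.5283 0.2261 0.0864]
260 [0.5349 0.2253 0.088 ]
268 [0.5413 0.2245 0.0895]
276 [0.5477 0.2237 0.0911]
284 [0.5539 0.2228 0.0922]
292 [0.5602 0.2221 0.094 ]
300 [0.5662 0.2212 0.0948]
308 [0.5723 0.2205 0.0965]
316 [0.5766 0.2149 0.0795]
```

>>> send_rows:
  steps:
    - [0,0,-0.5,0.004,-0.003,0.008,1]
    - [0,0,-0.5,0.004,-0.003,0.008,1]
    - [0,0,-0.5,0.004,-0.003,0.008,1]
    - [0,0,-0.5,0.004,-0.003,0.008,1]
    - [0,0,-0.5,0.004,-0.0025,0.008,1]
    - [0,0,0,0,0,0.002,1]
    - [0,0,0,0,0,0.001,1]
    - [0,0,0,0,0,0,1]
    - [0,0,0,0,0,0,1]
    - [0,0,0,0,0,0,1]

```text
time: 3.25
ee_pos: [0.5691, 0.2255, 0.121]
eef_rot: [0.756, 0.654, -0.005, -0.0]
ft_force: [0.1, -0.1, -1.8]
width: 0.0004
```

```bash
python3 - <<'E'
from plan import *
st();
plan([(0.571,0.2205,.106)],[-0.149],[5])
E
```

```text
t 3.25 pos [0.5691 0.2255 0.121 ] yaw -0.1447 z [-0.0077 -0.0054 -1.    ] F [ 0.07 -0.09 -1.77] w 0.0004 q [-0.76  0.41  0.39  1.65 -0.17  1.12 -0.47]
-> [0.571  0.2205 0.106 ]
[-0.1, 0.1, 0.1, -0.0009, 0.0005, 0.003, 1]
[-0.1, 0.1, 0.1, -0.0009, 0.0005, 0.003, 1]
[-0.1, 0.1, 0.1, -0.0009, 0.0005, 0.003, 1]
[-0.1, 0.1, 0.1, -0.0009, 0.0005, 0.003, 1]
[-0.1, 0.1, 0.1, -0.0009, 0.0005, 0.003, 1]
```

>>> send_rows:
  steps:
    - [0,0,0,-0.003,0.0015,0.001,1]
    - [0,0,0,-0.002,0.001,0.002,1]
    - [0,0,0,0,0,0.003,1]
    - [0,0,0,0,0,0.003,1]
    - [0,0,0,0,0,0.003,1]
    - [0,0,0,0,0,0.002,1]
    - [0,0,0,0,0,0.001,1]
    - [0,0,0,0,0,0,1]
    - [0,0,0,0,0,0,1]
    - [0,0,0,0,0,0,1]

```text
time: 4.25
ee_pos: [0.5716, 0.2191, 0.1053]
eef_rot: [0.757, 0.654, -0.004, -0.0]
ft_force: [0.3, 0.9, 0.2]
width: 0.0005
```

```bash
python3 - <<'E'
from plan import *
from h import *
st()
snap("scene","s2")
crop("s2",320,120,480,260,4,"s2c")
snap("wrist","w2")
E
```

```text
t 4.25 pos [0.5716 0.2191 0.1053] yaw -0.1457 z [-0.0066 -0.005  -1.    ] F [0.26 0.93 0.19] w 0.0005 q [-0.75  0.43  0.39  1.66 -0.18  1.09 -0.46]
```

View pics/s2c.png

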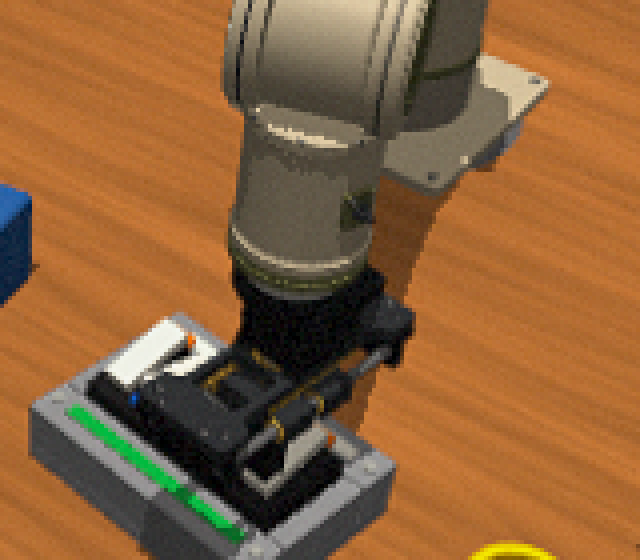

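View pics/w2.png

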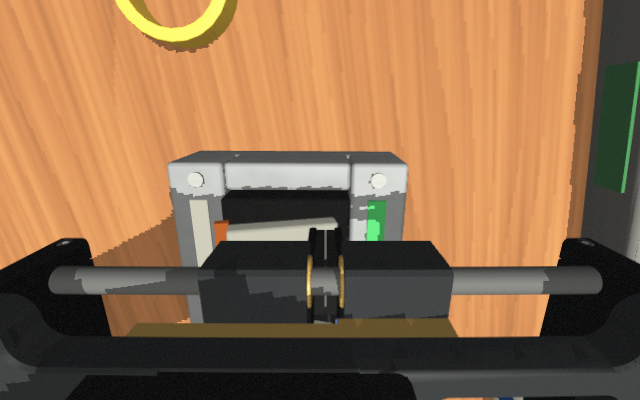

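>>> send_rows:
  steps:
    - [0,0,0,0,0,-0.01,1]
    - [0,0,0,0,0,-0.008,1]
    - [0,0,0,-0.015,0,-0.001,1]
    - [0,0,0,-0.02,0,0,1]
    - [0,0,0,-0.016,0,0,1]
    - [0,0,0,-0.009,0,0,1]
    - [0,0,0,-0.004,0,0,1]
    - [0,0,0,-0.001,0,0,1]
    - [0,0,0,0,0,0,1]
    - [0,0,0,0,0,0,1]

```text
time: 5.35
ee_pos: [0.5615, 0.1472, 0.127]
eef_rot: [0.758, 0.653, -0.004, -0.0]
ft_force: [0.3, -0.1, 0.1]
width: 0.0006
```

```bash
python3 - <<'E'
from plan import *
st();
plan([(*box(.025,0),.1055)],[-0.149],[1])
E
```

```text
t 5.35 pos [0.5615 0.1472 0.127 ] yaw -0.1487 z [-0.0058 -0.0046 -1.    ] F [ 0.29 -0.07  0.07] w 0.0006 q [-0.69  0.34  0.42  1.73 -0.15  1.11 -0.37]
-> [0.560723   0.15328877 0.1055    ]
[-0.3, 0.3, 0.0, 0.006, -0.0016, 0.0215, 1]
```

>>> send_rows:
  steps:
    - [-0.1,0.1,0,0.003,-0.001,0.003,1]
    - [-0.1,0.1,0,0.002,0,0.004,1]
    - [-0.1,0.1,0,0,0,0.004,1]
    - [0,0,0,0,0,0.003,1]
    - [0,0,0,0,0,0.003,1]
    - [0,0,0,0,0,0.002,1]
    - [0,0,0,0,0,0.0015,1]
    - [0,0,0,0,0,0.0005,1]
    - [0,0,0,0,0,0,1]
    - [0,0,0,0,0,0,1]

```text
time: 6.35
ee_pos: [0.5615, 0.1547, 0.1039]
eef_rot: [0.757, 0.654, 0.001, 0.0]
ft_force: [0.2, 0.2, 0.9]
width: 0.0005
```

```bash
python3 - <<'E'
from plan import *
st();print(box(.025,0))
E
```

```text
t 6.35 pos [0.5615 0.1547 0.1039] yaw -0.1458 z [ 1.3e-03  4.0e-04 -1.0e+00] F [0.15 0.17 0.93] w 0.0005 q [-0.69  0.37  0.41  1.75 -0.17  1.05 -0.36]
[0.560723   0.15328877]
```

Next rocker 4 (34 mm further right).

>>> send_rows:
  steps:
    - [0,0,0,0,0,-0.009,1]
    - [0,0,0,0,0,-0.008,1]
    - [0,0,0,-0.01,0,0,1]
    - [0,0,0,-0.011,0,0,1]
    - [0,0,0,-0.006,0,0,1]
    - [0,0,0,-0.003,0,0,1]
    - [0,0,0,-0.001,0,0,1]
    - [0,0,0,0,0,0,1]
    - [0,0,0,0,0,0,1]
    - [0,0,0,0,0,0,1]

```text
time: 7.35
ee_pos: [0.5561, 0.1204, 0.1225]
eef_rot: [0.757, 0.653, 0.0, 0.0]
ft_force: [-0.8, 0.4, -0.0]
width: 0.0004
```

```bash
python3 - <<'E'
from plan import *
st();
plan([(*box(.025,-.034),.1045)],[-0.149],[1])
from h import *
snap("scene","s3")
crop("s3",320,120,480,260,4,"s3c")
E
```

```text
t 7.35 pos [0.5561 0.1204 0.1225] yaw -0.1471 z [ 6.e-04  3.e-04 -1.e+00] F [-0.82  0.37 -0.01] w 0.0004 q [-0.66  0.32  0.43  1.77 -0.15  1.08 -0.32]
-> [0.55567572 0.11966549 0.1045    ]
[0.0, -0.0, 0.1, -0.0008, -0.0003, 0.018, 1]
```

View pics/s3c.png

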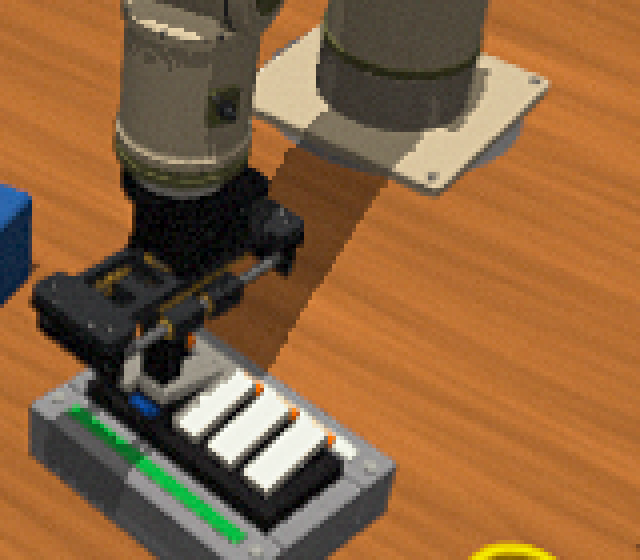

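The picture shows rockers 1–3 (right to left in this crop at about (330,440), (293,413) and (258,388)) all with orange tabs, so 1 and 3 are on; 4 still shows its blue tab at (145,405).

>>> send_rows:
  steps:
    - [0,0,0,0,0,0.003,1]
    - [0,0,0,0,0,0.004,1]
    - [0,0,0,0,0,0.003,1]
    - [0,0,0,0,0,0.003,1]
    - [0,0,0,0,0,0.002,1]
    - [0,0,0,0,0,0.0015,1]
    - [0,0,0,0,0,0.0005,1]
    - [0,0,0,0,0,0,1]
    - [0,0,0,0,0,-0.005,1]
    - [0,0,0,0,0,-0.01,1]

```text
time: 8.4
ee_pos: [0.5555, 0.1208, 0.1184]
eef_rot: [0.757, 0.654, -0.001, -0.0]
ft_force: [0.2, -0.3, 0.4]
width: 0.0002
```

```bash
python3 - <<'E'
from plan import *
st();
plan([(*box(-.025,-.068),.124)],[-0.149],[1])
E
```

```text
t 8.4 pos [0.5555 0.1208 0.1184] yaw -0.1461 z [-1.3e-03 -7.0e-04 -1.0e+00] F [ 0.21 -0.29  0.43] w 0.0002 q [-0.66  0.32  0.43  1.78 -0.15  1.08 -0.32]
-> [0.50118245 0.09346467 0.124     ]
[-0.1, 0.0, 0.2, -0.035, -0.0498, -0.0055, 1]
```

>>> send_rows:
  steps:
    - [0,0,0,0,0,-0.004,1]
    - [0,0,0,-0.008,-0.011,0,1]
    - [0,0,0,-0.01,-0.015,0,1]
    - [0,0,0,-0.007,-0.011,0,1]
    - [0,0,0,-0.004,-0.006,0,1]
    - [0,0,0,-0.002,-0.002,0,1]
    - [0,0,0,-0.001,0,0,1]
    - [0,0,0,0,0,0,1]
    - [0,0,0,0,0,0,1]
    - [0,0,0,0,0,0,1]

```text
time: 9.4
ee_pos: [0.508, 0.0963, 0.1279]
eef_rot: [0.757, 0.654, 0.003, 0.001]
ft_force: [-1.0, 0.3, -0.6]
width: 0.0005
```

```bash
python3 - <<'E'
from plan import *
st();
plan([(*box(-.025,-.068),.1045)],[-0.149],[1])
from h import *
snap("scene","s4")
crop("s4",320,120,480,260,4,"s4c")
E
```

```text
t 9.4 pos [0.508  0.0963 0.1279] yaw -0.1453 z [ 0.0056  0.0023 -1.    ] F [-0.98  0.26 -0.65] w 0.0005 q [-0.68  0.19  0.45  1.91 -0.1   1.06 -0.34]
-> [0.50118245 0.09346467 0.1045    ]
[0.3, -0.2, 0.2, -0.0038, -0.0065, 0.0234, 1]
```

View pics/s4c.png

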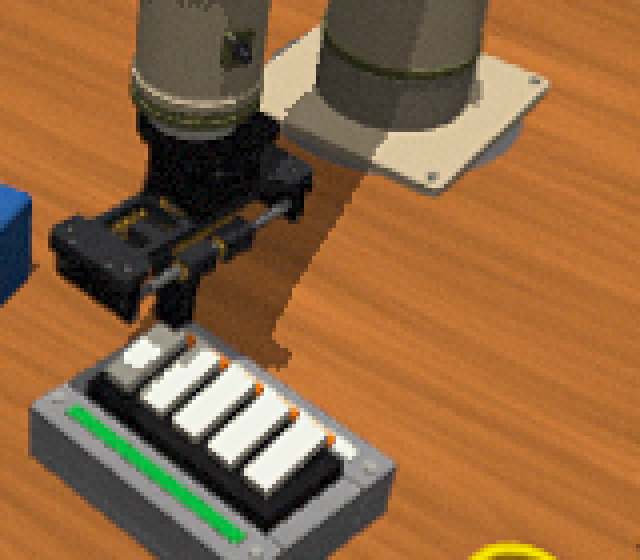

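All five are on now (orange tabs at (190,340), (225,363), (258,388), (293,413), (330,440)); 5 and 2 must go off. Press 5.

>>> send_rows:
  steps:
    - [0.1,-0.1,0,-0.002,-0.003,0.003,1]
    - [0.1,-0.1,0,-0.0015,-0.003,0.004,1]
    - [0,0,0,0,0,0.004,1]
    - [0,0,0,0,0,0.004,1]
    - [0,0,0,0,0,0.003,1]
    - [0,0,0,0,0,0.002,1]
    - [0,0,0,0,0,0.001,1]
    - [0,0,0,0,0,0.0005,1]
    - [0,0,0,0,0,0,1]
    - [0,0,0,0,0,0,1]

```text
time: 10.45
ee_pos: [0.5008, 0.0936, 0.1039]
eef_rot: [0.756, 0.654, -0.0, 0.001]
ft_force: [-0.3, 0.8, 0.2]
width: 0.0004
```

```bash
python3 - <<'E'
from plan import *
st();
plan([(*box(-.025,.034),.123)],[-0.149],[1])
E
```

```text
t 10.45 pos [0.5008 0.0936 0.1039] yaw -0.145 z [ 1.0e-04 -1.4e-03 -1.0e+00] F [-0.29  0.8   0.2 ] w 0.0004 q [-0.67  0.21  0.44  1.94 -0.1   1.01 -0.33]
-> [0.51632428 0.19433451 0.123     ]
[0.0, 0.1, 0.2, 0.1019, 0.0008, -0.0192, 1]
```

>>> send_rows:
  steps:
    - [0,0,0,0,0,-0.009,1]
    - [0,0,0,0,0,-0.009,1]
    - [0,0,0,0.015,0,-0.001,1]
    - [0,0,0,0.026,0,0,1]
    - [0,0,0,0.024,0,0,1]
    - [0,0,0,0.016,0,0,1]
    - [0,0,0,0.008,0,0,1]
    - [0,0,0,0.003,0,0,1]
    - [0,0,0,0,0,0,1]
    - [0,0,0,0,0,0,1]

```text
time: 11.45
ee_pos: [0.5158, 0.1915, 0.1267]
eef_rot: [0.757, 0.654, 0.001, 0.001]
ft_force: [-0.4, 0.3, -0.5]
width: 0.0003
```

```bash
python3 - <<'E'
from plan import *
st();
plan([(*box(-.025,.034),.1045)],[-0.149],[1])
E
```

```text
t 11.45 pos [0.5158 0.1915 0.1267] yaw -0.1455 z [ 3.3e-03  7.0e-04 -1.0e+00] F [-0.39  0.25 -0.55] w 0.0003 q [-0.78  0.27  0.39  1.82 -0.11  1.07 -0.49]
-> [0.51632428 0.19433451 0.1045    ]
[0.2, -0.1, 0.2, 0.0029, 0.0, 0.0222, 1]
```

>>> send_rows:
  steps:
    - [0.1,0,0,0.002,0,0.003,1]
    - [0.1,0,0,0.001,0,0.004,1]
    - [0,0,0,0,0,0.004,1]
    - [0,0,0,0,0,0.004,1]
    - [0,0,0,0,0,0.003,1]
    - [0,0,0,0,0,0.002,1]
    - [0,0,0,0,0,0.001,1]
    - [0,0,0,0,0,0,1]
    - [0,0,0,0,0,-0.01,1]
    - [0,0,0,0,0,-0.02,1]

```text
time: 12.45
ee_pos: [0.5149, 0.1913, 0.1329]
eef_rot: [0.758, 0.652, -0.002, -0.001]
ft_force: [0.0, 0.9, 0.3]
width: 0.0001
```

```bash
python3 - <<'E'
from plan import *
st();
plan([(0.52,0.05,.20),(.532,-.14,.22)],[0.,.062],[5,8],-0.3)
E
```

```text
t 12.45 pos [0.5149 0.1913 0.1329] yaw -0.1492 z [-0.0048 -0.0018 -1.    ] F [0.04 0.91 0.32] w 0.0001 q [-0.78  0.26  0.39  1.81 -0.11  1.1  -0.5 ]
-> [0.52 0.05 0.2 ]
[-0.1, 0.0, -1.7, -0.0278, 0.0051, -0.0134, -0.3]
[-0.1, 0.0, -1.7, -0.028, 0.0043, -0.0134, -0.3]
[-0.1, 0.0, -1.7, -0.0281, 0.0035, -0.0134, -0.3]
[-0.1, 0.0, -1.7, -0.0282, 0.0027, -0.0134, -0.3]
[-0.1, 0.0, -1.7, -0.0282, 0.0018, -0.0134, -0.3]
-> [ 0.532 -0.14   0.22 ]
[0.0, 0.0, -0.4, -0.0238, 0.0015, -0.0025, -0.3]
[0.0, 0.0, -0.4, -0.0238, 0.0013, -0.0025, -0.3]
[0.0, 0.0, -0.4, -0.0238, 0.0011, -0.0025, -0.3]
[0.0, 0.0, -0.4, -0.0238, 0.0009, -0.0025, -0.3]
[0.0, 0.0, -0.4, -0.0238, 0.0008, -0.0025, -0.3]
[0.0, 0.0, -0.4, -0.0238, 0.0006, -0.0025, -0.3]
[0.0, 0.0, -0.4, -0.0238, 0.0004, -0.0025, -0.3]
[0.0, 0.0, -0.4, -0.0238, 0.0002, -0.0025, -0.3]
```

>>> send_rows:
  steps:
    - [0,0,-1.7,-0.015,0.003,-0.02,-0.2]
    - [0,0,-1.7,-0.027,0.003,-0.02,-0.2]
    - [0,0,-1.7,-0.035,0.003,-0.015,-0.2]
    - [0,0,-1.7,-0.04,0.002,-0.012,-0.2]
    - [0,0,-1.7,-0.04,0.002,-0.01,-0.2]
    - [0,0,-1.7,-0.04,0.0015,-0.01,-0.2]
    - [0,0,-1.5,-0.04,0.001,-0.01,-0.2]
    - [0,0,-0.5,-0.04,0.001,0,-0.2]
    - [0,0,0,-0.04,0,0,-0.2]
    - [0,0,0,-0.03,0,0,-0.2]

```text
time: 13.45
ee_pos: [0.5323, -0.1644, 0.2465]
eef_rot: [0.678, 0.735, 0.005, 0.003]
ft_force: [0.6, -0.6, -0.0]
width: 0.0521
```

>>> send_rows:
  steps:
    - [0,0,0,-0.02,0,0,-0.2]
    - [0,0,0,-0.01,0,0,-0.2]
    - [0,0,0,-0.005,0,0,-0.2]
    - [0,0,0,0,0,0,-0.2]
    - [0,0,0,0,0,0,-0.2]
    - [0,0,0,0,0,0,-0.2]
    - [0,0,0,0,0,0,-0.2]
    - [0,0,0,0,0,0,-0.2]
    - [0,0,0,0,0,0,-0.2]
    - [0,0,0,0,0,0,-0.2]

```text
time: 14.45
ee_pos: [0.5353, -0.2005, 0.2493]
eef_rot: [0.678, 0.735, 0.006, 0.004]
ft_force: [-0.0, -0.3, -0.8]
width: 0.0521
```

```bash
python3 - <<'E'
from plan import *
st();
from h import *
snap("wrist","w5");st()
snap("scene","s5");crop("s5",320,120,480,260,4,"s5c")
E
```

```text
t 14.45 pos [ 0.5353 -0.2005  0.2493] yaw 0.0814 z [ 0.0131  0.0038 -0.9999] F [-0.01 -0.28 -0.84] w 0.0521 q [-0.29  0.22  0.67  1.63 -0.15  1.32  0.49]
t 14.5 pos [ 0.5352 -0.2005  0.2493] yaw 0.0814 z [ 0.0131  0.0038 -0.9999] F [ 0.61  0.46 -0.06] w 0.0524 q [-0.29  0.22  0.67  1.63 -0.15  1.32  0.49]
```

View pics/s5c.png

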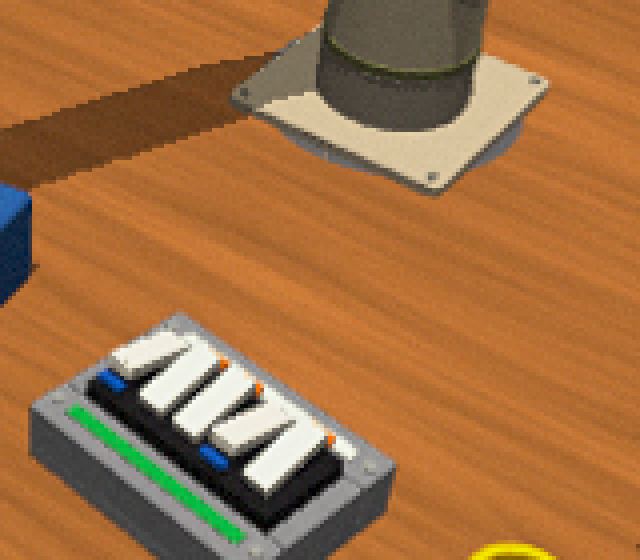

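View pics/w5.png

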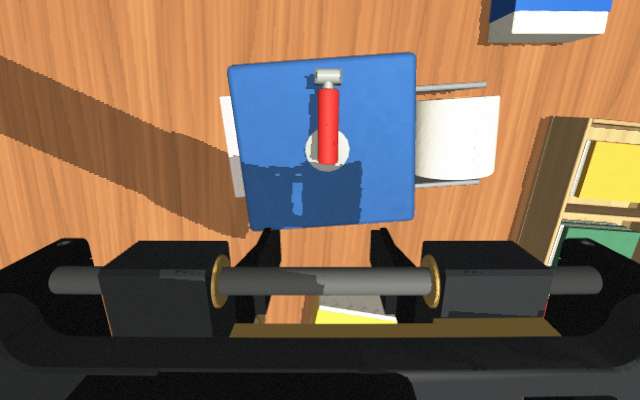

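```bash
python3 - <<'E'
from h import *
p=load("w5");im=cv2.imread("pics/w5.png");hsv=cv2.cvtColor(im,cv2.COLOR_BGR2HSV)
m=cv2.inRange(hsv,(0,150,60),(8,255,255));m[:,:300]=0;m[:,360:]=0;m[200:]=0;m[:75]=0
ys,xs=np.where(m>0);print(ys.min(),ys.max(),xs.min(),xs.max())
for v in (92,100,110,120,130,140,150,158):
    x=xs[ys==v]; 
    if len(x): print(v,x.min(),x.max(),onz(p,[((x.min()+x.max())/2,v)],0.128).round(4))
print("sleeve ends",onz(p,[(329,87.5),(328,164)],0.128),"top plane",onz(p,[(329,87.5),(328,164)],0.137))
print("hinge",onz(p,[(328,77)],0.128),"disc",onz(p,[(327.5,150)],0.092))
d=np.load("pics/w5.npy");P=pts3(p,d);print(P[100:160:12,328].round(4),P[77,328],P[120,270])
W=onz(p,[(229,68),(414,53),(413,219),(251,230)],0.09);print(W,W.mean(0))
E
```

```text
89 164 318 337
92 318 337 [[ 0.532  -0.1115  0.128 ]]
100 318 337 [[ 0.5325 -0.1179  0.128 ]]
110 318 337 [[ 0.5332 -0.1259  0.128 ]]
120 318 337 [[ 0.5338 -0.1341  0.128 ]]
130 318 337 [[ 0.5345 -0.1425  0.128 ]]
140 318 337 [[ 0.5352 -0.151   0.128 ]]
150 318 337 [[ 0.536  -0.1596  0.128 ]]
158 318 337 [[ 0.5365 -0.1666  0.128 ]]
sleeve ends [[ 0.532903   -0.10790643  0.128     ]
 [ 0.53742699 -0.17190513  0.128     ]] top plane [[ 0.53270479 -0.10841222  0.137     ]
 [ 0.53707615 -0.17025173  0.137     ]]
hinge [[ 0.53139628 -0.0998286   0.128     ]] disc [[ 0.53716192 -0.16453888  0.092     ]]
[[ 0.5327 -0.118   0.1369]
 [ 0.5335 -0.1274  0.1384]
 [ 0.5343 -0.1369  0.1377]
 [ 0.5351 -0.1466  0.1374]
 [ 0.536  -0.1568  0.1361]] [ 0.53130537 -0.10030874  0.13355206] [ 0.47938383 -0.14008769  0.09144617]
[[ 0.43973454 -0.09606167  0.09      ]
 [ 0.60950782 -0.06907591  0.09      ]
 [ 0.63486049 -0.23123283  0.09      ]
 [ 0.4622922  -0.25692495  0.09      ]] [ 0.53659876 -0.16332384  0.09      ]
```

```bash
python3 - <<'E'
from plan import *
plan([(0.5346,-.1436,.18),(0.5346,-.1436,.128)],[0.069,.069],[5,5],-0.2)
E
```

```text
-> [ 0.5346 -0.1436  0.18  ]
[0.2, -0.0, 0.1, 0.0113, 0.0006, 0.0139, -0.2]
[0.2, -0.0, 0.1, 0.0114, 0.0006, 0.0139, -0.2]
[0.2, -0.0, 0.1, 0.0114, 0.0006, 0.0139, -0.2]
[0.2, -0.0, 0.1, 0.0114, 0.0006, 0.0139, -0.2]
[0.2, -0.0, 0.1, 0.0114, 0.0006, 0.0139, -0.2]
-> [ 0.5346 -0.1436  0.128 ]
[0.0, 0.0, 0.0, 0.0, 0.0, 0.0104, -0.2]
[0.0, 0.0, 0.0, 0.0, 0.0, 0.0104, -0.2]
[0.0, 0.0, 0.0, 0.0, 0.0, 0.0104, -0.2]
[0.0, 0.0, 0.0, 0.0, 0.0, 0.0104, -0.2]
[0.0, 0.0, 0.0, 0.0, 0.0, 0.0104, -0.2]
```

>>> send_rows:
  steps:
    - [0.2,0,0.1,0.007,0.0005,0.008,-0.2]
    - [0.2,0,0.1,0.012,0.0005,0.012,-0.2]
    - [0.2,0,0.1,0.014,0.0005,0.015,-0.2]
    - [0.2,0,0.1,0.011,0.0005,0.012,-0.2]
    - [0.2,0,0.1,0.006,0.0005,0.008,-0.2]
    - [0,0,0.1,0.002,0.0005,0.004,-0.2]
    - [0,0,0,0,0,0.002,-0.2]
    - [0,0,0,0,0,0,-0.2]
    - [0,0,0,0,0,0,-0.2]
    - [0,0,0,0,0,0,-0.2]

```text
time: 15.55
ee_pos: [0.534, -0.1441, 0.183]
eef_rot: [0.682, 0.731, -0.002, -0.003]
ft_force: [-0.5, 0.2, -0.1]
width: 0.0519
```

```bash
python3 - <<'E'
from plan import *
st()
plan([(0.5346,-.1436,.128)],[0.069],[1],-0.2)
E
```

```text
t 15.55 pos [ 0.534  -0.1441  0.183 ] yaw 0.0695 z [-0.0066  0.0018 -1.    ] F [-0.46  0.15 -0.06] w 0.0519 q [-0.36  0.24  0.63  1.75 -0.15  1.2   0.38]
-> [ 0.5346 -0.1436  0.128 ]
[-0.4, -0.1, 0.0, 0.0004, 0.001, 0.055, -0.2]
```

>>> send_rows:
  steps:
    - [-0.1,0,0,0,0.0005,0.007,-0.2]
    - [-0.1,0,0,0,0.0005,0.011,-0.2]
    - [-0.1,0,0,0,0,0.012,-0.2]
    - [0,0,0,0,0,0.009,-0.2]
    - [0,0,0,0,0,0.006,-0.2]
    - [0,0,0,0,0,0.004,-0.2]
    - [0,0,0,0,0,0.002,-0.2]
    - [0,0,0,0,0,0,-0.2]
    - [0,0,0,0,0,0,-0.2]
    - [0,0,0,0,0,0,-0.2]

```text
time: 16.55
ee_pos: [0.5348, -0.1449, 0.1275]
eef_rot: [0.683, 0.731, 0.0, -0.001]
ft_force: [0.3, 1.1, 0.1]
width: 0.0519
```

```bash
python3 - <<'E'
from plan import *
from h import *
st()
plan([(0.5346,-.1436,.128)],[0.069],[1],-0.2)
snap("scene","s6");crop("s6",220,60,420,220,4,"s6c")
E
```

```text
t 16.55 pos [ 0.5348 -0.1449  0.1275] yaw 0.0682 z [-8.0e-04  1.8e-03 -1.0e+00] F [0.3  1.09 0.08] w 0.0519 q [-0.34  0.3   0.62  1.81 -0.2   1.09  0.42]
-> [ 0.5346 -0.1436  0.128 ]
[-0.0, -0.1, -0.0, 0.0013, -0.0002, -0.0005, -0.2]
```

View pics/s6c.png

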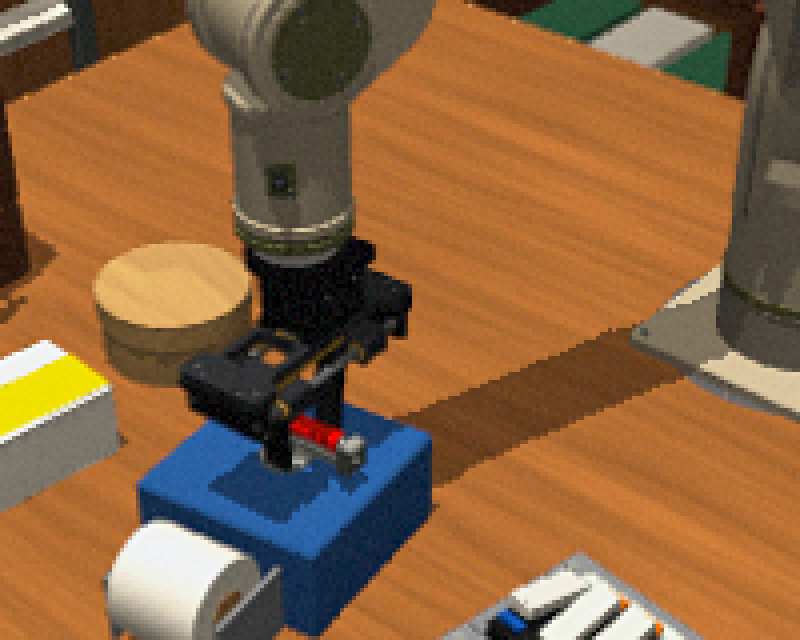

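>>> send_rows:
  steps:
    - [0,0,0,0,0,0,1]
    - [0,0,0,0,0,0,1]
    - [0,0,0,0,0,0,1]
    - [0,0,0,0,0,0,1]
    - [0,0,0,0,0,0,1]
    - [0,0,0,0,0,0,1]
    - [0,0,0,0,0,0,1]
    - [0,0,0,0,0,0,1]
    - [0,0,0,0,0,0,1]
    - [0,0,0,0,0,0,1]
  force: 10

```text
time: 17.6
ee_pos: [0.5349, -0.1449, 0.1282]
eef_rot: [0.683, 0.731, 0.001, -0.001]
ft_force: [-0.9, 0.9, 1.2]
width: 0.0174
```

```bash
cat >> plan.py <<'E'
def path(pts,yaw,jaw=1):
    from bench import read_state
    s=read_state();p=s["ee_pos"];R=Ro.from_quat(s["eef_rot"])
    for t in pts:
        d=R.inv().apply(np.array(t)-p);print([0,0,0,*(float(round(v,4)) for v in d),jaw]);p=np.array(t)
E
python3 - <<'E'
from plan import *
st()
from bench import read_state
p=read_state()["ee_pos"]
h=np.array([.5315,-.0987,.128]);u=(np.array([.536,-.1635])-h[:2]);u/=np.linalg.norm(u)
r=np.dot(p[:2]-h[:2],u);print("r",r)
f=np.radians(np.arange(5,96,5))
path([(*(h[:2]+u*r*np.cos(a)),.1275+r*np.sin(a)) for a in f],0)
E
```

```text
t 17.6 pos [ 0.5349 -0.1449  0.1282] yaw 0.0679 z [-2.0e-04  2.2e-03 -1.0e+00] F [-0.95  0.87  1.15] w 0.0174 q [-0.34  0.3   0.62  1.81 -0.2   1.09  0.42]
r 0.04634611335452371
[0, 0, 0, 0.0002, -0.0002, -0.0034, 1]
[0, 0, 0, 0.0005, -0.0, -0.004, 1]
[0, 0, 0, 0.0009, -0.0, -0.0039, 1]
[0, 0, 0, 0.0012, -0.0, -0.0039, 1]
[0, 0, 0, 0.0016, -0.0, -0.0037, 1]
[0, 0, 0, 0.0019, -0.0, -0.0036, 1]
[0, 0, 0, 0.0022, -0.0, -0.0034, 1]
[0, 0, 0, 0.0025, -0.0, -0.0032, 1]
[0, 0, 0, 0.0027, -0.0, -0.003, 1]
[0, 0, 0, 0.003, -0.0, -0.0027, 1]
[0, 0, 0, 0.0032, -0.0, -0.0025, 1]
[0, 0, 0, 0.0034, -0.0, -0.0022, 1]
[0, 0, 0, 0.0036, -0.0, -0.0019, 1]
[0, 0, 0, 0.0037, -0.0, -0.0015, 1]
[0, 0, 0, 0.0039, -0.0, -0.0012, 1]
[0, 0, 0, 0.0039, -0.0, -0.0009, 1]
[0, 0, 0, 0.004, -0.0, -0.0005, 1]
[0, 0, 0, 0.004, -0.0, -0.0002, 1]
[0, 0, 0, 0.004, -0.0, 0.0002, 1]
```

>>> send_rows:
  steps:
    - [0,0,0,0.0002,0,-0.0035,1]
    - [0,0,0,0.0005,0,-0.004,1]
    - [0,0,0,0.001,0,-0.004,1]
    - [0,0,0,0.0012,0,-0.004,1]
    - [0,0,0,0.0016,0,-0.0037,1]
    - [0,0,0,0.002,0,-0.0036,1]
    - [0,0,0,0.0022,0,-0.0034,1]
    - [0,0,0,0.0025,0,-0.0032,1]
    - [0,0,0,0.0015,0,-0.0015,1]
    - [0,0,0,0,0,0,1]

```text
time: 18.6
ee_pos: [0.5338, -0.1318, 0.1615]
eef_rot: [0.683, 0.731, 0.0, -0.0]
ft_force: [0.4, -1.3, -2.7]
width: 0.018
```

```bash
cat > arc.py <<'E'
from plan import *
st()
from bench import read_state
p=read_state()["ee_pos"]
h=np.array([.5315,-.0987,.128]);u=(np.array([.536,-.1635])-h[:2]);u/=np.linalg.norm(u)
i=np.dot(p[:2]-h[:2],u);k=p[2]-.128;r=np.hypot(i,k);a0=np.degrees(np.arctan2(k,i));print("r",r,"ang",a0)
r=.0463
f=np.radians(np.arange(a0+5,96,5))
path([(*(h[:2]+u*r*np.cos(a)),.128+r*np.sin(a)) for a in f],0)
E
python3 arc.py
python3 - <<'E'
from h import *
snap("scene","s7");crop("s7",220,60,420,220,4,"s7c")
E
```

```text
t 18.6 pos [ 0.5338 -0.1318  0.1615] yaw 0.0679 z [-3.e-04  7.e-04 -1.e+00] F [ 0.41 -1.31 -2.72] w 0.018 q [-0.38  0.25  0.62  1.79 -0.16  1.15  0.36]
r 0.04716043867561491 ang 45.2443715329178
[0, 0, 0, 0.0036, 0.0, -0.0021, 1]
[0, 0, 0, 0.0032, -0.0, -0.0024, 1]
[0, 0, 0, 0.0034, -0.0, -0.0022, 1]
[0, 0, 0, 0.0036, -0.0, -0.0018, 1]
[0, 0, 0, 0.0037, -0.0, -0.0015, 1]
[0, 0, 0, 0.0039, -0.0, -0.0012, 1]
[0, 0, 0, 0.0039, -0.0, -0.0009, 1]
[0, 0, 0, 0.004, -0.0, -0.0005, 1]
[0, 0, 0, 0.004, -0.0, -0.0002, 1]
[0, 0, 0, 0.004, -0.0, 0.0002, 1]
```

View pics/s7c.png

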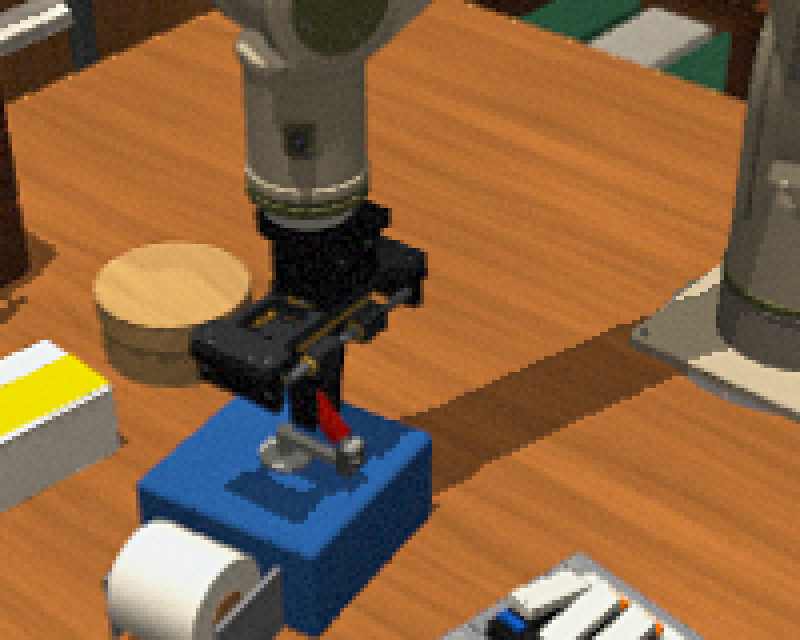

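The handle (red, about (330,415)) is about 45° up. Continue the arc.

>>> send_rows:
  steps:
    - [0,0,0,0.0035,0,-0.0022,1]
    - [0,0,0,0.0032,0,-0.0024,1]
    - [0,0,0,0.0034,0,-0.0022,1]
    - [0,0,0,0.0036,0,-0.0018,1]
    - [0,0,0,0.0037,0,-0.0015,1]
    - [0,0,0,0.0038,0,-0.001,1]
    - [0,0,0,0.004,0,-0.0007,1]
    - [0,0,0,0.004,0,-0.0004,1]
    - [0,0,0,0.003,0,0,1]
    - [0,0,0,0,0,0,1]

```text
time: 19.65
ee_pos: [0.5317, -0.0994, 0.1762]
eef_rot: [0.684, 0.73, -0.0, 0.001]
ft_force: [-0.7, -1.9, 1.3]
width: 0.0174
```

```bash
python3 arc.py
python3 - <<'E'
from h import *
snap("scene","s8");crop("s8",220,60,420,220,4,"s8c")
E
```

```text
t 19.65 pos [ 0.5317 -0.0994  0.1762] yaw 0.0656 z [ 0.0015 -0.0017 -1.    ] F [-0.69 -1.91  1.33] w 0.0174 q [-0.44  0.21  0.61  1.8  -0.13  1.17  0.28]
r 0.048223633761158916 ang 89.20491972795605
[0, 0, 0, 0.0041, -0.0002, 0.002, 1]
```

View pics/s8c.png

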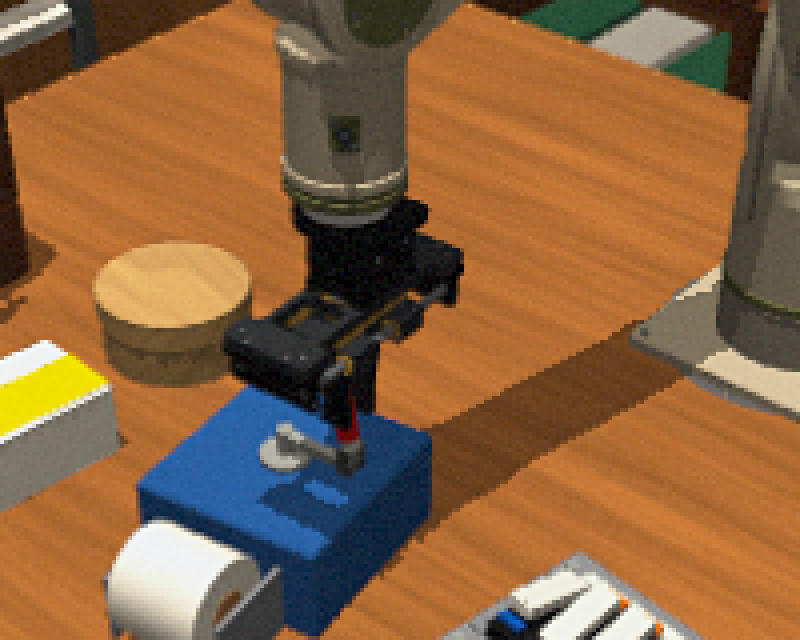

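```bash
cat > wind.py <<'E'
from plan import *
import sys
st()
from bench import read_state
p=read_state()["ee_pos"];hub=np.array([.536,-.1635])
d=p[:2]-hub;a0=np.arctan2(d[0],d[1]);print("r",np.hypot(*d),"crank",a0+.149)
da=float(sys.argv[1]);n=int(sys.argv[2]);r=.0665
path([(*(hub+r*np.array([np.sin(a),np.cos(a)])),.175) for a in a0+da*np.arange(1,n+1)],0)
E
python3 wind.py 0.12 9
```

```text
t 19.7 pos [ 0.5317 -0.0994  0.1762] yaw 0.0656 z [ 0.0015 -0.0015 -1.    ] F [-1.37 -1.1   2.74] w 0.0179 q [-0.44  0.21  0.61  1.8  -0.13  1.17  0.28]
r 0.06423888774439518 crank 0.08252185415709444
[0, 0, 0, 0.0018, 0.008, 0.0012, 1]
[0, 0, 0, -0.0014, 0.0078, 0.0, 1]
[0, 0, 0, -0.0023, 0.0076, 0.0, 1]
[0, 0, 0, -0.0032, 0.0073, 0.0, 1]
[0, 0, 0, -0.0041, 0.0068, 0.0, 1]
[0, 0, 0, -0.0049, 0.0063, 0.0, 1]
[0, 0, 0, -0.0056, 0.0057, 0.0, 1]
[0, 0, 0, -0.0062, 0.005, 0.0, 1]
[0, 0, 0, -0.0068, 0.0042, 0.0, 1]
```

>>> send_rows:
  steps:
    - [0,0,0,0.002,0,0,1]
    - [0,0,0,0.002,0,0,1]
    - [0,0,0,0,0,0,1]
    - [0,0,0,0,0.005,0,1]
    - [0,0,0,-0.001,0.0075,0,1]
    - [0,0,0,-0.0022,0.0075,0,1]
    - [0,0,0,-0.003,0.0073,0,1]
    - [0,0,0,-0.004,0.0068,0,1]
    - [0,0,0,-0.0025,0.003,0,1]
    - [0,0,0,0,0,0,1]
  force: 20

```text
time: 20.7
ee_pos: [0.5739, -0.1057, 0.1763]
eef_rot: [0.683, 0.73, 0.001, 0.001]
ft_force: [-2.0, -0.8, 5.2]
width: 0.0174
```

```bash
python3 wind.py 0.12 9
```

```text
t 20.7 pos [ 0.5739 -0.1057  0.1763] yaw 0.0661 z [ 2.5e-03 -6.0e-04 -1.0e+00] F [-2.05 -0.8   5.24] w 0.0174 q [-0.4   0.31  0.61  1.69 -0.19  1.2   0.32]
r 0.06909896094132999 crank 0.7293272130660119
[0, 0, 0, -0.0073, 0.0045, 0.0013, 1]
[0, 0, 0, -0.0059, 0.0054, 0.0, 1]
[0, 0, 0, -0.0065, 0.0047, 0.0, 1]
[0, 0, 0, -0.007, 0.0039, 0.0, 1]
[0, 0, 0, -0.0074, 0.003, 0.0, 1]
[0, 0, 0, -0.0077, 0.0021, 0.0, 1]
[0, 0, 0, -0.0079, 0.0011, 0.0, 1]
[0, 0, 0, -0.008, 0.0002, 0.0, 1]
[0, 0, 0, -0.0079, -0.0008, 0.0, 1]
```

>>> send_rows:
  steps:
    - [0,0,0,-0.005,0.004,0.001,1]
    - [0,0,0,-0.006,0.005,0,1]
    - [0,0,0,-0.0065,0.0045,0,1]
    - [0,0,0,-0.007,0.0038,0,1]
    - [0,0,0,-0.0075,0.003,0,1]
    - [0,0,0,-0.0075,0.002,0,1]
    - [0,0,0,-0.008,0.001,0,1]
    - [0,0,0,-0.006,0,0,1]
    - [0,0,0,-0.003,0,0,1]
    - [0,0,0,0,0,0,1]

```text
time: 21.7
ee_pos: [0.6003, -0.1642, 0.1763]
eef_rot: [0.683, 0.73, -0.0, -0.002]
ft_force: [-2.1, 1.6, 5.7]
width: 0.0172
```

```bash
python3 wind.py 0.12 9
python3 - <<'E'
from h import *
snap("scene","s9");crop("s9",220,60,420,220,4,"s9c")
E
```

```text
t 21.7 pos [ 0.6003 -0.1642  0.1763] yaw 0.0659 z [-0.0031  0.0023 -1.    ] F [-2.12  1.58  5.75] w 0.0172 q [-0.28  0.41  0.61  1.58 -0.25  1.23  0.45]
r 0.06432864359562909 crank 1.7314190999008003
[0, 0, 0, -0.0081, 0.0011, 0.0013, 1]
[0, 0, 0, -0.0077, -0.002, -0.0, 1]
[0, 0, 0, -0.0074, -0.0029, -0.0, 1]
[0, 0, 0, -0.007, -0.0038, -0.0, 1]
[0, 0, 0, -0.0065, -0.0046, -0.0, 1]
[0, 0, 0, -0.0059, -0.0054, 0.0, 1]
[0, 0, 0, -0.0052, -0.006, 0.0, 1]
[0, 0, 0, -0.0045, -0.0066, 0.0, 1]
[0, 0, 0, -0.0036, -0.0071, 0.0, 1]
```

View pics/s9c.png

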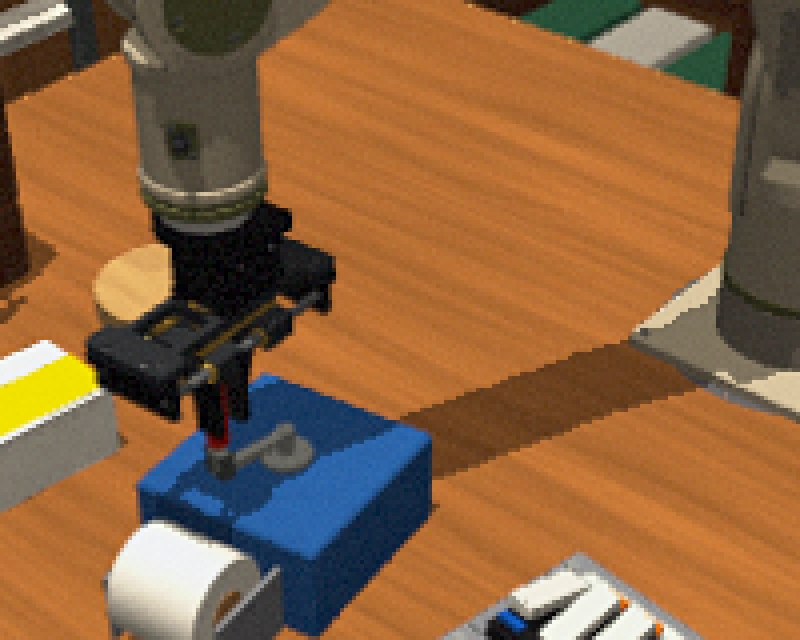

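>>> send_rows:
  steps:
    - [0,0,0,-0.006,0.001,0,1]
    - [0,0,0,-0.0075,-0.0015,0,1]
    - [0,0,0,-0.0074,-0.0028,0,1]
    - [0,0,0,-0.007,-0.0038,0,1]
    - [0,0,0,-0.0065,-0.0046,0,1]
    - [0,0,0,-0.006,-0.0054,0,1]
    - [0,0,0,-0.004,-0.0045,0,1]
    - [0,0,0,-0.002,-0.003,0,1]
    - [0,0,0,0,0,0,1]
    - [0,0,0,0,0,0,1]

```text
time: 22.75
ee_pos: [0.5775, -0.2063, 0.1764]
eef_rot: [0.681, 0.732, 0.003, -0.01]
ft_force: [-2.5, 1.8, 5.5]
width: 0.0177
```

```bash
python3 wind.py 0.1 4
python3 - <<'E'
from h import *
snap("scene","s10");crop("s10",220,60,420,220,4,"s10c")
E
```

```text
t 22.75 pos [ 0.5775 -0.2063  0.1764] yaw 0.0728 z [-0.0104  0.019  -0.9998] F [-2.54  1.8   5.51] w 0.0177 q [-0.21  0.4   0.63  1.59 -0.26  1.25  0.54]
r 0.0595610315260451 crank 2.5205894851602215
[0, 0, 0, -0.0094, -0.0008, 0.0012, 1]
[0, 0, 0, -0.0035, -0.0057, -0.0, 1]
[0, 0, 0, -0.0029, -0.006, -0.0, 1]
[0, 0, 0, -0.0023, -0.0063, 0.0, 1]
```

View pics/s10c.png

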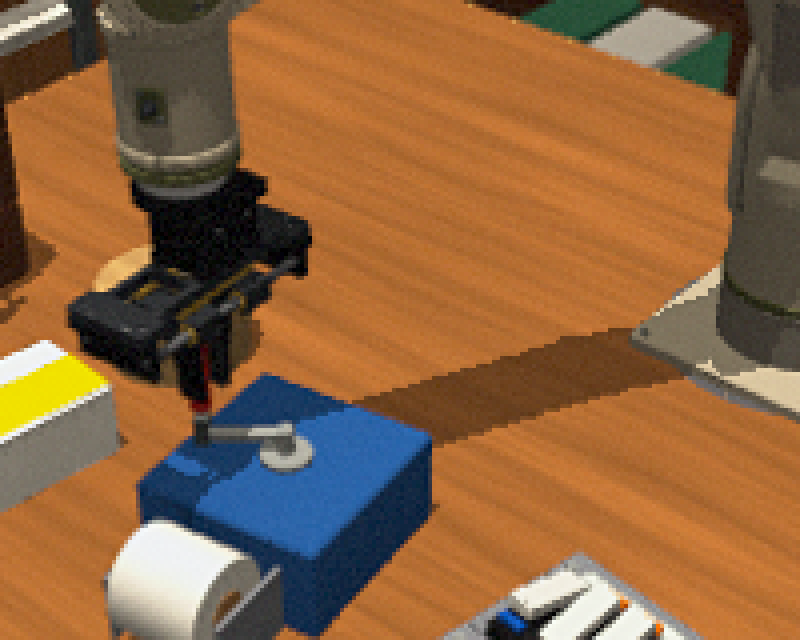

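>>> send_rows:
  steps:
    - [0,0,0,-0.002,0.0015,0,1]
    - [0,0,0,-0.002,0.0015,0,1]
    - [0,0,0,-0.002,0,0,1]
    - [0,0,0,-0.003,-0.002,0,1]
    - [0,0,0,-0.003,-0.003,0,1]
    - [0,0,0,-0.002,-0.003,0,1]
    - [0,0,0,-0.002,-0.002,0,1]
    - [0,0,0,-0.001,-0.001,0,1]
    - [0,0,0,0,0,0,1]
    - [0,0,0,0,0,0,1]

```text
time: 23.8
ee_pos: [0.5771, -0.2065, 0.1767]
eef_rot: [0.675, 0.738, 0.013, -0.017]
ft_force: [-0.8, 1.9, 4.3]
width: 0.0175
```

```bash
python3 wind.py 0.1 4
python3 - <<'E'
from h import *
snap("scene","s11");crop("s11",220,60,420,220,4,"s11c")
snap("top","t11");crop("t11",300,150,440,270,5,"t11c")
E
```

```text
t 23.8 pos [ 0.5771 -0.2065  0.1767] yaw 0.0893 z [-0.0074  0.0428 -0.9991] F [-0.83  1.86  4.35] w 0.0175 q [-0.19  0.41  0.62  1.59 -0.28  1.25  0.58]
r 0.059479576228584054 crank 2.528133378768053
[0, 0, 0, -0.0094, -0.001, 0.0013, 1]
[0, 0, 0, -0.0033, -0.0058, -0.0001, 1]
[0, 0, 0, -0.0027, -0.0061, -0.0001, 1]
[0, 0, 0, -0.0021, -0.0063, -0.0001, 1]
```

View pics/s11c.png

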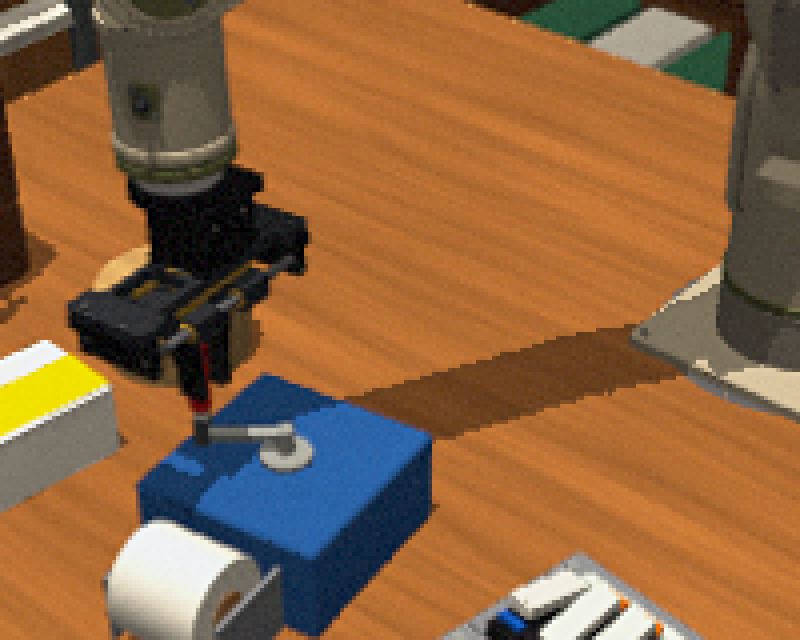

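View pics/t11c.png

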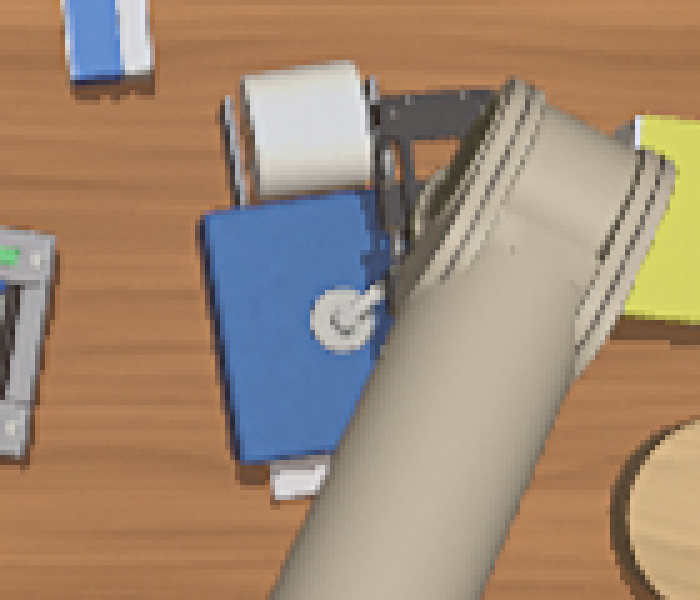

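```bash
python3 - <<'E'
from plan import *
from h import *
st()
plan([(0.5771,-.2065,.1767)],[0.069],[4],1)
p=load("s11")
for a in (2.3,2.4,2.45,2.5):
    h=np.array([.536+.065*np.sin(a),-.1635+.065*np.cos(a)])
    print(a,((proj(p,[(*h,.120),(*h,.128),(*h,.2)])-[220,60]+.5)*4).round(0).tolist())
print(((proj(p,[(.536,-.1635,.117)])-[220,60]+.5)*4))
crop("s11",250,130,310,185,12,"s11d")
E
```

```text
t 23.9 pos [ 0.577  -0.2066  0.1767] yaw 0.0891 z [-0.0073  0.0428 -0.9991] F [-0.17  2.96  4.36] w 0.0174 q [-0.19  0.41  0.62  1.59 -0.28  1.25  0.58]
-> [ 0.5771 -0.2065  0.1767]
[-0.1, -0.6, 0.3, 0.0, 0.0, -0.0, 1]
[-0.1, -0.6, 0.3, 0.0, 0.0, -0.0, 1]
[-0.1, -0.6, 0.3, 0.0, 0.0, -0.0, 1]
[-0.1, -0.6, 0.3, 0.0, 0.0, -0.0, 1]
2.3 [[201.0, 435.0], [200.0, 427.0], [193.0, 350.0]]
2.4 [[201.0, 430.0], [200.0, 422.0], [193.0, 345.0]]
2.45 [[201.0, 427.0], [200.0, 419.0], [194.0, 343.0]]
2.5 [[202.0, 425.0], [201.0, 417.0], [194.0, 340.0]]
[[283.97715044 431.06617095]]
```

View pics/s11d.png

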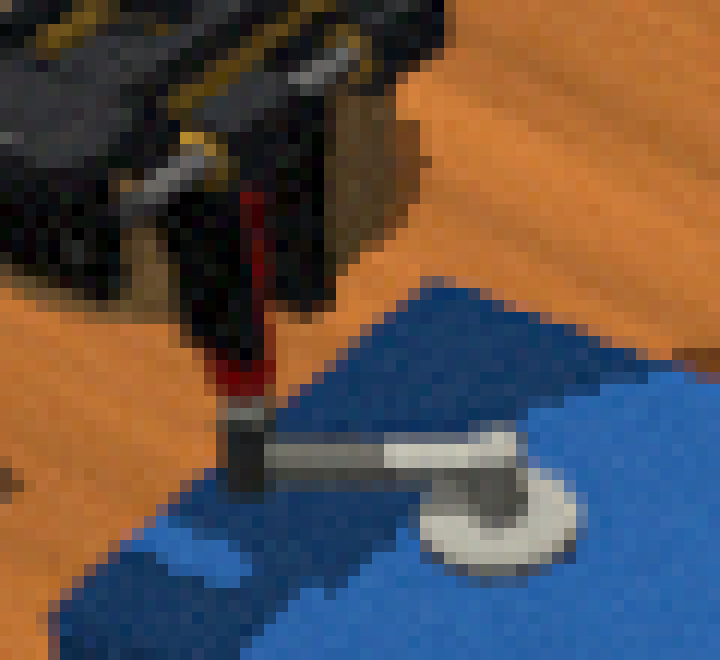

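>>> send_rows:
  steps:
    - [0,-0.6,0.3,-0.003,-0.003,0,1]
    - [0,-0.6,0.3,-0.005,-0.005,0,1]
    - [0,-0.6,0.3,-0.005,-0.005,0,1]
    - [0,-0.6,0.3,-0.005,-0.005,0,1]
    - [0,-0.5,0,-0.005,-0.005,0,1]
    - [0,-0.5,0,-0.005,-0.005,0,1]
    - [0,0,0,-0.005,-0.005,0,1]
    - [0,0,0,-0.005,-0.005,0,1]
    - [0,0,0,-0.002,-0.002,0,1]
    - [0,0,0,0,0,0,1]

```text
time: 24.9
ee_pos: [0.5751, -0.2056, 0.1764]
eef_rot: [0.665, 0.747, 0.025, 0.012]
ft_force: [-3.0, 2.3, 4.6]
width: 0.0172
```

```bash
python3 wind.py 0.1 1
python3 - <<'E'
from h import *
snap("scene","s12");crop("s12",250,130,310,185,12,"s12d")
E
```

```text
t 24.9 pos [ 0.5751 -0.2056  0.1764] yaw 0.1161 z [ 0.0508  0.0212 -0.9985] F [-2.97  2.29  4.63] w 0.0172 q [-0.21  0.35  0.62  1.65 -0.26  1.17  0.59]
r 0.057462481166365355 crank 2.5428859080064594
[0, 0, 0, -0.011, -0.0003, 0.0012, 1]
```

View pics/s12d.png

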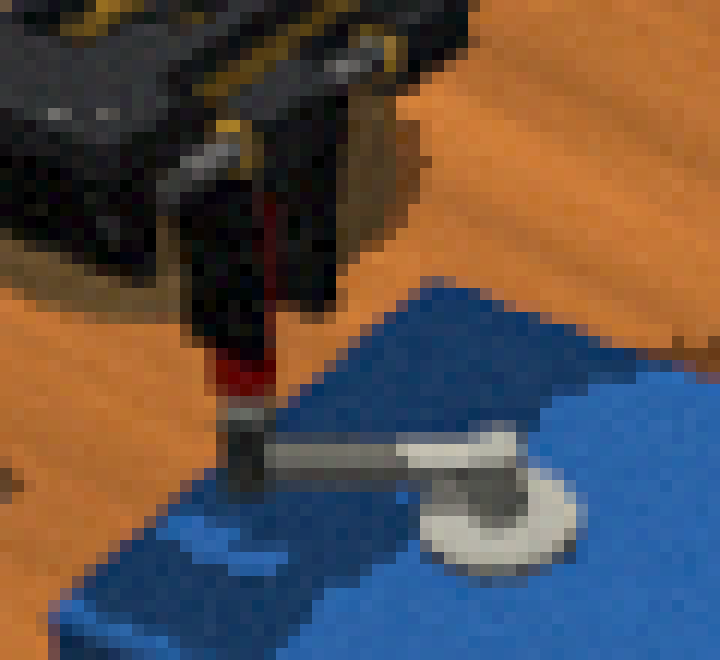

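```bash
python3 - <<'E'
from plan import *
plan([(0.578,-.2085,.1767)],[0.0891],[5],1)
E
```

```text
-> [ 0.578  -0.2085  0.1767]
[0.6, -0.2, 0.3, -0.0006, 0.0006, -0.0, 1]
[0.6, -0.2, 0.3, -0.0006, 0.0006, -0.0, 1]
[0.6, -0.2, 0.3, -0.0006, 0.0006, -0.0001, 1]
[0.6, -0.2, 0.3, -0.0006, 0.0006, -0.0001, 1]
[0.6, -0.2, 0.3, -0.0006, 0.0006, -0.0001, 1]
```

>>> send_rows:
  steps:
    - [0.6,-0.2,0.3,-0.002,0.001,0,1]
    - [0.6,-0.2,0.3,-0.002,0.001,0,1]
    - [0.6,-0.2,0.3,-0.002,0.001,0,1]
    - [0.6,-0.2,0.3,-0.002,0,0,1]
    - [0.4,-0.2,0.3,0,0,0,1]
    - [0,0,0,0,0,0,-0.2]
    - [0,0,0,0,0,0,-0.2]
    - [0,0,0,0,0,0,-0.2]
    - [0,0,0,0,0,0,-0.2]
    - [0,0,0,0,0,0,-0.2]

```text
time: 25.95
ee_pos: [0.5751, -0.2107, 0.175]
eef_rot: [0.676, 0.737, -0.0, -0.005]
ft_force: [0.5, 0.2, -1.0]
width: 0.048
```

```bash
python3 wind.py 0.1 1
python3 - <<'E'
from h import *
snap("scene","s13");crop("s13",250,120,310,185,12,"s13d")
snap("wrist","w13")
E
```

```text
t 25.95 pos [ 0.5751 -0.2107  0.175 ] yaw 0.0869 z [-0.0073  0.006  -1.    ] F [ 0.53  0.16 -1.03] w 0.048 q [-0.21  0.4   0.63  1.6  -0.25  1.23  0.55]
r 0.06131606118125708 crank 2.5984560143274527
[0, 0, 0, -0.0078, -0.0027, -0.0, 1]
```

View pics/s13d.png

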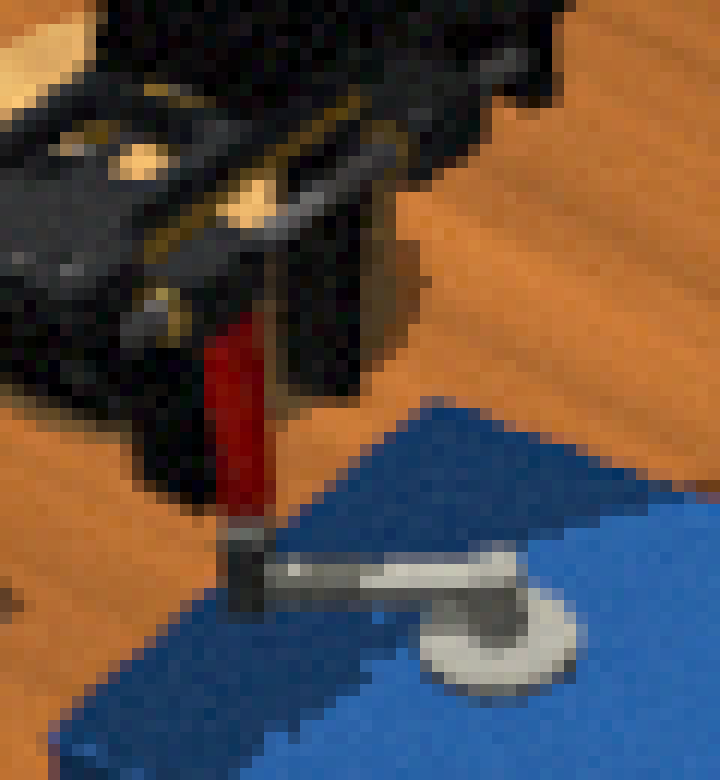

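View pics/w13.png

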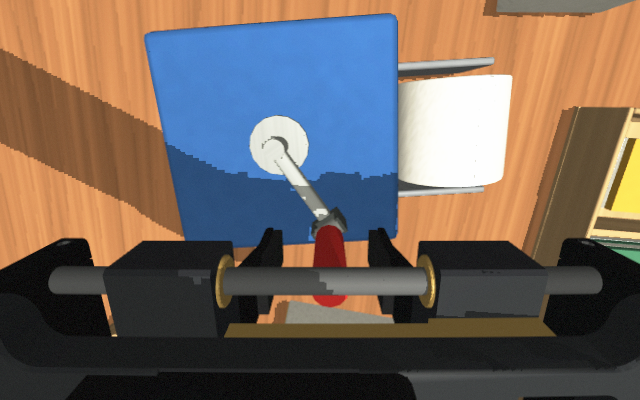

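```bash
python3 - <<'E'
from h import *
p=load("w13")
h=onz(p,[(279,146)],.117)[0];e=onz(p,[(318,206)],.117)[0];k=onz(p,[(330,222)],.130)[0]
print(h,e,k)
W=onz(p,[(148,36),(396,15),(396,236)],.09);v=W[1]-W[0];print(W.round(4),"yaw",np.arctan2(v[1],v[0]))
y=np.arctan2(v[1],v[0]);w=W[1]-W[2];print(np.arctan2(w[1],w[0])-np.pi/2)
for q in (e,k):
    d=q-h;print("crank",np.arctan2(d[0],d[1])+y)
print("tip proj upright", proj(p,[(*k[:2],.128+.072),(*k[:2],.138)]))
E
```

```text
[ 0.53982753 -0.16114361  0.117     ] [ 0.56906119 -0.20074907  0.117     ] [ 0.57797599 -0.20696847  0.13      ]
[[ 0.4417 -0.0966  0.09  ]
 [ 0.6107 -0.0697  0.09  ]
 [ 0.6348 -0.2298  0.09  ]] yaw 0.15792220138634
0.14939771075904518
crank 2.663659162145468
crank 2.6052781491446693
tip proj upright [[331.50440169 278.60211785]
 [330.12008827 226.51111001]]
```

>>> send_rows:
  steps:
    - [0,0,0,0,0,-0.005,-0.2]
    - [0,0,0,0,0,-0.01,-0.2]
    - [0,0,0,0,0,-0.015,-0.2]
    - [0,0,0,0,0,-0.02,-0.2]
    - [0,0,0,0,0,-0.02,-0.2]
    - [0,0,0,0,0,-0.02,-0.2]
    - [0,0,0,0,0,-0.015,-0.2]
    - [0,0,0,0,0,-0.008,-0.2]
    - [0,0,0,0,0,0,-0.2]
    - [0,0,0,0,0,0,-0.2]

```text
time: 27.05
ee_pos: [0.5764, -0.212, 0.3017]
eef_rot: [0.676, 0.737, 0.001, -0.002]
ft_force: [0.5, -0.2, -0.7]
width: 0.0521
```

>>> send_rows:
  steps:
    - [0,0,0,-0.02,0,0,-0.2]
    - [0,0,0,-0.03,0,0,-0.2]
    - [0,0,0,-0.03,0,0,-0.2]
    - [0,0,0,-0.02,0,0,-0.2]
    - [0,0,0,-0.01,0,0,-0.2]
    - [0,0,0,-0.005,0,0,-0.2]
    - [0,0,0,0,0,0,-0.2]
    - [0,0,0,0,0,0,-0.2]
    - [0,0,0,0,0,0,-0.2]
    - [0,0,0,0,0,0,-0.2]

```text
time: 28.05
ee_pos: [0.5872, -0.3242, 0.2954]
eef_rot: [0.673, 0.739, 0.001, -0.006]
ft_force: [0.2, -0.1, 1.3]
width: 0.0524
```

```bash
python3 - <<'E'
from plan import *
from h import *
st()
snap("scene","s14");crop("s14",240,100,420,235,4,"s14d")
snap("wrist","w14");snap("top","t14");st()
E
```

```text
t 28.05 pos [ 0.5872 -0.3242  0.2954] yaw 0.0938 z [-0.0078  0.0105 -0.9999] F [ 0.2  -0.07  1.31] w 0.0524 q [-0.01  0.48  0.68  1.25 -0.3   1.52  0.73]
t 28.2 pos [ 0.5871 -0.3246  0.2954] yaw 0.0933 z [-0.0078  0.0103 -0.9999] F [-1.01  1.11  0.61] w 0.0523 q [-0.01  0.48  0.68  1.25 -0.3   1.52  0.73]
```

View pics/s14.png

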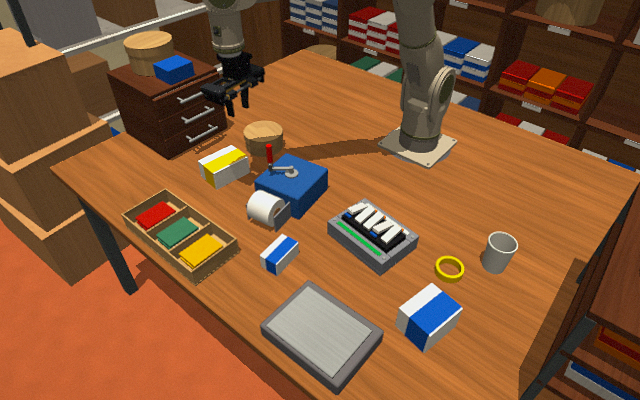

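View pics/s14d.png

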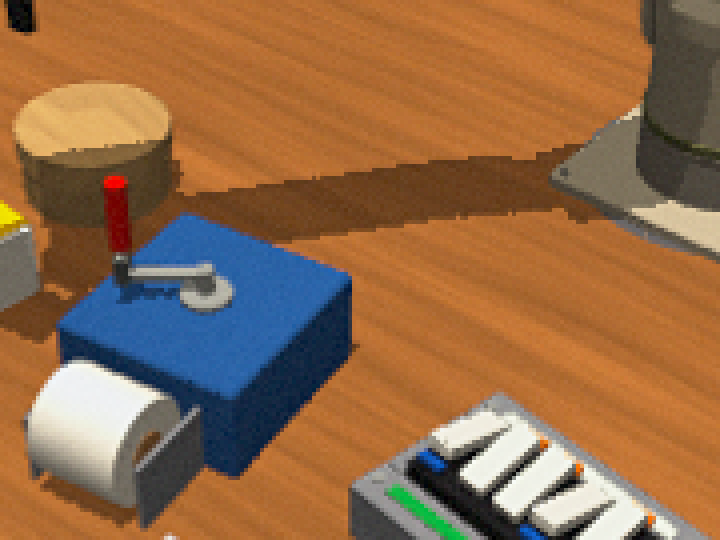

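View pics/w14.png

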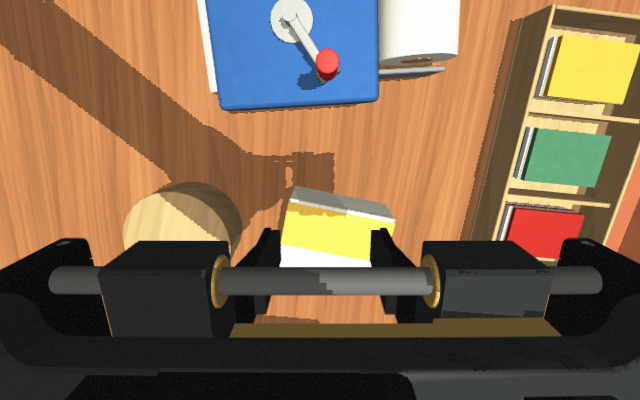

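```bash
python3 - <<'E'
from h import *
p=load("w14");im=cv2.imread("pics/w14.png");hsv=cv2.cvtColor(im,cv2.COLOR_BGR2HSV)
d=np.load("pics/w14.npy");P=pts3(p,d)
m=cv2.inRange(hsv,(0,150,60),(8,255,255));m[110:]=0;m[:,360:]=0
q=P[m>0];top=q[q[:,2]>.19].mean(0);print("handle top",top,len(q),"z",q[:,2].min(),q[:,2].max())
hub=np.array([.536,-.1635]);print("crank from handle top",np.arctan2(top[0]-hub[0],top[1]-hub[1])+.149,"r",np.hypot(*(top[:2]-hub)))
h=onz(p,[(291,19)],.117)[0];print(h)
# scene handle
ps=load("s14");A=pts3(ps,np.load("pics/s14.npy"));ims=cv2.imread("pics/s14.png");hs=cv2.cvtColor(ims,cv2.COLOR_BGR2HSV)
ms=cv2.inRange(hs,(0,150,60),(8,255,255));ms[:140]=0;ms[170:]=0;ms[:,:260]=0;ms[:,285:]=0
q=A[ms>0]
for lo,hi in((.14,.155),(.155,.175),(.175,.195),(.195,.21)):
    k=q[(q[:,2]>lo)&(q[:,2]<hi)];print(lo,len(k),np.median(k,0) if len(k) else None)
a=cv2.imread("pics/scene0.png").astype(int);b=ims.astype(int)
df=(abs(a-b).sum(2)>90)
print("diff tape,pot,cartonB,cartonA,cartonC,round:",[int(df[y0:y1,x0:x1].sum()) for x0,y0,x1,y1 in[(430,250,468,285),(478,228,522,278),(392,280,465,352),(255,230,302,278),(195,143,252,190),(240,120,286,155)]])
E
```

```text
handle top [ 0.5779647  -0.21457498  0.20017664] 546 z 0.14344153935663773 0.44152534175226316
crank from handle top 2.602801545795058 r 0.06610362239145383
[ 0.53908053 -0.16853178  0.117     ]
0.14 20 [ 0.58168309 -0.20766157  0.14722537]
0.155 27 [ 0.58295459 -0.20758142  0.16708466]
0.175 33 [ 0.58184942 -0.20800554  0.18535107]
0.195 18 [ 0.57889059 -0.21272426  0.1996858 ]
diff tape,pot,cartonB,cartonA,cartonC,round: [0, 0, 0, 0, 184, 209]
```

```bash
python3 - <<'E'
from bench import *
print(close_job())
E
```

```text
the job is handed in; nothing more can be done
None
```

The job is handed in at 28 s of the allowed 72 s, with the switches set and the crank wound to its stop. My last checks agree with the task.

- **Switches:** All five rockers started on the wrong side. I flipped each with the closed fingertips, in the order 1, 3, 4, 5, 2. The forces I read after each press were about 1 N, but I had no reading during the presses themselves. The last scene picture shows the tabs as on, off, on, on, off.
- **Crank:** I gripped the red handle, folded it up and wound the crank clockwise until it would not move, even when pushed harder. The last wrist picture puts the crank at about 2.60 rad, with the handle's top 66 mm from the axis. In both views the handle stands upright along its length.
- **Goods on the counter:**
  - **Tape, cup and the two blue cartons:** no pixel change between the first and last scene pictures.
  - **Yellow carton and round box:** some pixels changed. I put this down to the arm and its shadow, as both look to be in the same place, but I did not measure them.
- **Disagreement:** During the winding, the tool's distance from the crank axis ran from 69 mm down to 57 mm instead of staying at 65 mm. I think the handle had slipped about 5 mm off centre in the pads. The tool also tilted about 3° while pushing on the stop, and I straightened it before letting go.
- **Robot:** The gripper is open and clear of everything, about 0.1 m to the side of the handle at 0.295 m height.

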